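# Swap two flower pots and scrub the dirty one

## Robot

A 7-joint arm with a two-finger parallel gripper is mounted at the origin on the work surface. World frame = base frame: x ahead of the robot, y to its left, z up, the work surface at z = 0. Lengths are in m, angles in rad, forces in N, time in s.
With the tool pointing down it reaches from about 0.4 to 0.75 m from the base axis. Payload 19.5 kg.
Tool frame: the origin (TCP) lies midway between the tips of the shut fingers; the grasp point (between the pads) lies 19 mm behind it; z points along the fingers, y is the direction in which the jaws open and shut (so a half turn about z gives the same grasp; the last joint's range is limited). The gripper opens to 85 mm and grips with 20 to 120 N. Pads are 22 mm wide; open, the fingers measure 114 mm over their backs; the gripper's body (76 mm by 85 mm) begins 54 mm behind the grasp point. The pads swing forward as they close: fully open they stand 13 mm farther back than shut.
Start: joints at [-0.042, 0.707, -0.028, 1.485, 0.022, 0.951, -0.075], TCP at [0.575, 0, 0.231] pointing down, gripper open.
Joint ranges: [-2.71, 2.71], [-0.32, 2.16], [-1.57, 1.52], [0, 2.45], [-1.46, 4.6], [0, 2.02], [-2.83, 2.83]. Speed limits (rad/s): [1.89, 1.89, 2.57, 2.57, 3.01, 3.01, 3.01].

## Interface

Orientations are given as [roll, pitch, yaw] about the fixed x, y, z axes, in that order (R = Rz(yaw) Ry(pitch) Rx(roll)).
In Python, from bench import bot, vision gives the robot as it stands.
- The arm moves only by the tool play_rows, never from a script. Its argument "plan" is a list of rows, each a list of 4 numbers: the shift along the tool's x, y, z in m, then the turn about the tool's z in degrees. A call has exactly 5 rows; each row is the pose to reach, as a shift and turn from the pose commanded when the call began, along the tool's axes at that moment; what a row does not reach only later rows make up. A row lasts 1/10 s, in which the tool goes at most 50 mm and 8.59 degrees, less where a joint would pass 70% of its speed; a pose out of reach is approached as far as the arm can. A call with a gripper value outside its range is refused whole. "jaw" is the finger opening in m, from 0 to 0.0854, set as the call begins (left out, the last holds). The fingers move at their own pace and stop on an object; "force" is the grip in N (left out, the last holds). Time passes only in rows, so rows that repeat a pose let the fingers close, or fill a call up. It gives the time, the measured TCP pose, the force and the opening at its end, in the units of the state.
- bot.get_obs(): the state, without advancing time (a new reading comes with each control period).
- vision.snapshot(name): name is "scene" or "side" or "wrist"; returns a dict with "image" (400x640x3 uint8, blue, green, red), "K" (3x3 intrinsics, pixels), "position" and "attitude" of the camera in the world. Camera axes: x right, y up, looking along -z (the intrinsics and any distortion apply to the point x, -y, -z); pixel columns grow to the right and rows downward; lengths in m; the calibration is good to about 2 mm. A picture is of the moment at which its call begins. There is no depth.
- bot.job_done(): hands the job in, once; it reports no verdict.
The state is a dict: "t": time; "joints": joint angles; "dq": joint speeds; "joint_torque": joint torques, N m; "eef_pos": TCP position; "ee_rot": TCP orientation; "force": force on the tool from outside, world axes, zero at the start; "moment": the same for the moment, N m; "grip_width": opening from 0.0 (shut) to 1.0 (fully open).
Only numpy, scipy, OpenCV 4.12 (cv2) and the standard library are available. Lean on these libraries where they do the work, as an engineer would, in place of code of your own. Each camera call takes 0.05 s, during which the arm holds its last target.

## Task

Swap the two flower pots, parking one of them on the empty saucer on the way: the tall dirty pot must end up in the square scrubbing tray and the short one on the slatted drying rack, both upright. With the tall pot standing by itself in the tray, run the long brush inside it three times, each time right down to the bottom and then well up towards the rim, and put the brush back head down in its stand. Do not topple the pots, and leave the bottle, tub, upturned little pot and carton where they are.

Things in the scene. Friction and masses are not known exactly. Their poses are not given: they have to be found in the camera images.
- tall_pot: The dirty pot: slim open terracotta flower pot, the taller of the two (115 mm tall). Outside diameter 50 mm at the foot, widening to a collar 61 mm across that takes the top 28 mm. Wall 4 mm; inner floor 5 mm above the underside, inside diameter 42 mm at the bottom and 49 mm at the mouth. About 0.3 kg, loose, open end up. Origin: centre of its underside; z up along its axis. At the start it stands on the rack.
- short_pot: The pot already scrubbed: same terracotta pot and widths (foot 50 mm, collar 61 mm across over the top 28 mm, wall 4 mm) but only 80 mm tall. About 0.22 kg, loose. Origin: centre of its underside; z up. At the start it stands in the tray.
- brush: Long pot brush, 220 mm overall, loose, about 0.1 kg, standing head down in its stand. Stiff round head 28 mm in diameter from 0 to 75 mm (drawn bristle tips 29 mm), steel stem 8 mm thick from 75 to 145 mm, wooden square grip 18 x 18 mm from 145 mm to the top at 220 mm. Origin: centre of the head's flat bottom end (the brush tip); z runs up along the stem; the grip's flat faces look along its own x and y.
- tray: Fixed. Scrubbing tray: square steel tray 94 x 94 mm outside, 14 mm tall, walls 4 mm, inside 86 x 86 mm; room for one pot only. Origin: centre of its underside; its inner floor lies 4 mm above; sides along its own x and y.
- rack: Fixed. Drying rack: small slatted wooden square stand 100 x 100 mm, flat top 22 mm above its origin, no rim. Origin: centre of its underside.
- saucer: Fixed. Empty round black plastic saucer, 102 mm across its rim, 12 mm tall; inner floor 4 mm above its origin, about 84 mm across inside. Origin: centre of its underside.
- stand: Fixed. Brush stand: upright round aluminium tube, 54 mm outside, 46 mm inside, 80 mm tall, open on top, on a foot 80 mm across and 7 mm thick; its inner floor lies 6 mm above its origin. Origin: centre of its underside.
- bottle: Bystander, loose: white capped bottle, 66 mm across, 190 mm tall. Origin: centre of its underside.
- tub: Bystander, loose: white tub with a grey lid, 98 mm across, 85 mm tall. Origin: centre of its underside.
- upturned: Bystander, loose: very small solid-looking terracotta pot upside down, 56 mm across at the bottom, 60 mm tall. Origin: centre of its underside.
- carton: Bystander, loose: small closed cardboard carton 50 x 42 x 55 mm (x, y, z). Origin: centre of its underside.
Not all that is in view belongs to the job. What is meant by the saucer is not red or yellow, and is the smaller of those in its own colour.

How it is judged:
By the outcome, as a careful person would: the job done as asked, in the order asked, and still so for the second after the job is handed in, with the robot touching nothing.
It also fails if it takes over 72 s, if anything falls off the work surface, if the arm or the gripper's body presses on something with over 40 N, if the wrist force passes 120 N, or if a joint passes its speed limit or range.

## Working session

There is one attempt and no reset: what is moved stays moved. The work goes in short steps, Python scripts to look and compute and a tool call to move; the robot and the scene stay as the last step left them, time stands still between calls to the robot, and variables do not carry over. Pictures are saved under pics/ and viewed, and the job is handed in when it is done.

Besides the shell and the picture viewer there is one more tool, called after ">>>" as a command line: name --pt "numbers of a row" for each row, then --argument value for the rest. play_rows: Moves the arm, as the interface text tells. Its arguments: {"type":"object","properties":{"plan":{"type":"array"},"jaw":{"type":"number"},"force":{"type":"number"}},"required":["plan"]}

```bash
ls; mkdir -p pics; python3 - <<'E'
from bench import bot, vision
import cv2,numpy as np
print(bot.get_obs())
for n in ["scene","side","wrist"]:
    s=vision.snapshot(n); cv2.imwrite(f"pics/{n}0.png",s["image"]); print(n,s["K"],s["position"],s["attitude"],[k for k in s])
    np.savez(f"pics/{n}0.npz",**{k:v for k,v in s.items()})
E
```

```text
pics
{'t': 0.0, 'joints': array([-0.04171669,  0.7070874 , -0.02759839,  1.48499798,  0.02199876,
        0.95086741, -0.07550017]), 'dq': array([-7.62469392e-04,  9.75013484e-04,  6.95791585e-05, -1.56276540e-05,
       -6.30638471e-04,  9.66545565e-04,  2.12362699e-03]), 'joint_torque': array([-3.35119905e-03, -8.83210659e+01,  1.23306759e+00, -2.36173260e+01,
        1.66974653e-02,  6.38553465e-03, -2.14882397e-05]), 'eef_pos': array([5.74745957e-01, 4.32112468e-07, 2.30836820e-01]), 'ee_rot': array([-3.14053590e+00,  4.38348420e-05,  1.57079809e+00]), 'force': array([ 0.30402271, -0.29679127,  0.02933861]), 'moment': array([0.00940819, 0.02812082, 0.00892078]), 'grip_width': 1.0002618310901814}
scene [[362.35825384   0.         313.4644836 ]
 [  0.         362.35825384 195.74316267]
 [  0.           0.           1.        ]] [0.99139881 0.06294405 0.55785223] [0.8047737  0.00891784 1.57879073] ['image', 'K', 'position', 'attitude']
side [[382.40068193   0.         316.60006076]
 [  0.         382.40068193 205.34566678]
 [  0.           0.           1.        ]] [ 0.39228021 -0.67215349  0.73894429] [ 0.8029315   0.01046244 -0.14003448] ['image', 'K', 'position', 'attitude']
wrist [[351.83113835   0.         318.45569106]
 [  0.         351.83113835 197.39660325]
 [  0.           0.           1.        ]] [0.57376549 0.08183474 0.37283676] [-0.32734929  0.00042921  0.00048531] ['image', 'K', 'position', 'attitude']
```

View pics/scene0.png

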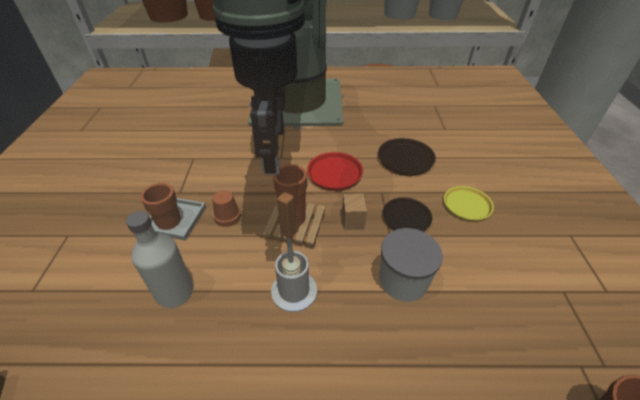

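View pics/side0.png

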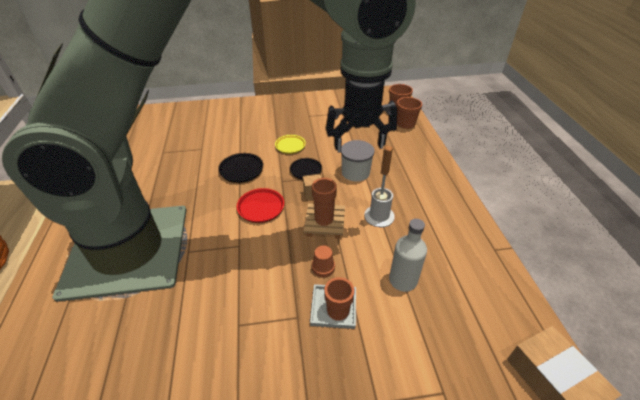

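View pics/wrist0.png

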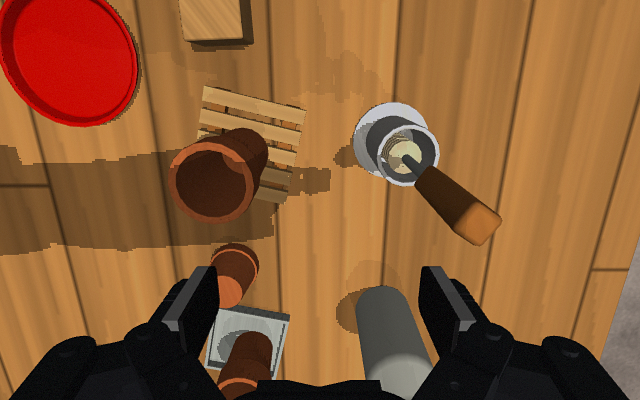

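Candidates for the saucer in the scene view: black at (407,215), black at (406,157), red (335,171) and yellow (468,203). The smaller black one, at (407,215), fits. I'll confirm it in a crop and measure.

```bash
cat > h.py <<'E'
import numpy as np, cv2
from scipy.spatial.transform import Rotation as R
def load(n): return dict(np.load(f"pics/{n}.npz"))
def snap(n,tag):
    from bench import vision
    s=vision.snapshot(n); np.savez(f"pics/{tag}.npz",**s); cv2.imwrite(f"pics/{tag}.png",s["image"]); return s
def ray(s,u,v):
    K=s["K"]; x=(u-K[0,2])/K[0,0]; y=(v-K[1,2])/K[1,1]
    d=R.from_euler("xyz",s["attitude"]).apply([x,-y,-1]); return s["position"],d/np.linalg.norm(d)
def plane(s,u,v,z):
    p,d=ray(s,u,v); return p+d*(z-p[2])/d[2]
def tri(*obs):
    A=np.zeros((3,3));b=np.zeros(3);L=[]
    for s,u,v in obs:
        p,d=ray(s,u,v);M=np.eye(3)-np.outer(d,d);A+=M;b+=M@p;L.append((p,M))
    X=np.linalg.solve(A,b);return X,[float(np.linalg.norm(M@(X-p))) for p,M in L]
def proj(s,X):
    c=R.from_euler("xyz",s["attitude"]).inv().apply(np.asarray(X)-s["position"])
    K=s["K"];return np.array([K[0,2]+K[0,0]*c[0]/-c[2],K[1,2]+K[1,1]*-c[1]/-c[2]])
E
python3 - <<'E'
from h import *
for n in ["scene0","side0","wrist0"]:
    s=load(n); print(n,proj(s,[.575,0,.231]))
a=load("scene0")["image"];b=load("side0")["image"]
cv2.imwrite("pics/c1.png",cv2.resize(a[120:320,120:520],None,fx=2,fy=2,interpolation=2))
cv2.imwrite("pics/c2.png",cv2.resize(b[120:340,210:470],None,fx=2.6,fy=2.6,interpolation=2))
E
```

```text
scene0 [274.51047594 159.26631675]
side0 [358.21284378 153.43925148]
wrist0 [321.2062239  267.23940282]
```

View pics/c1.png

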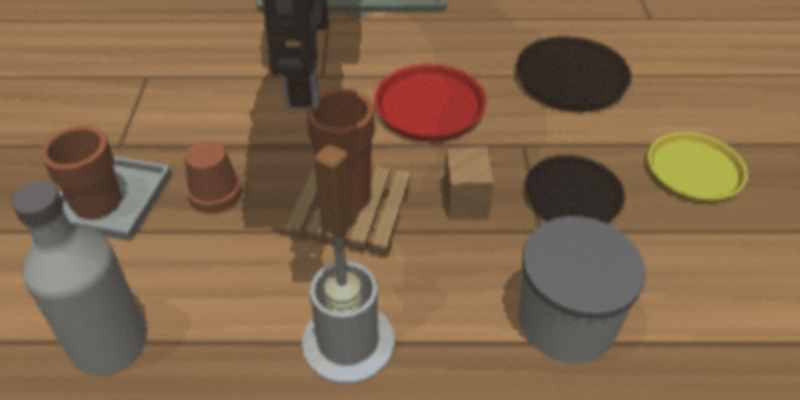

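View pics/c2.png

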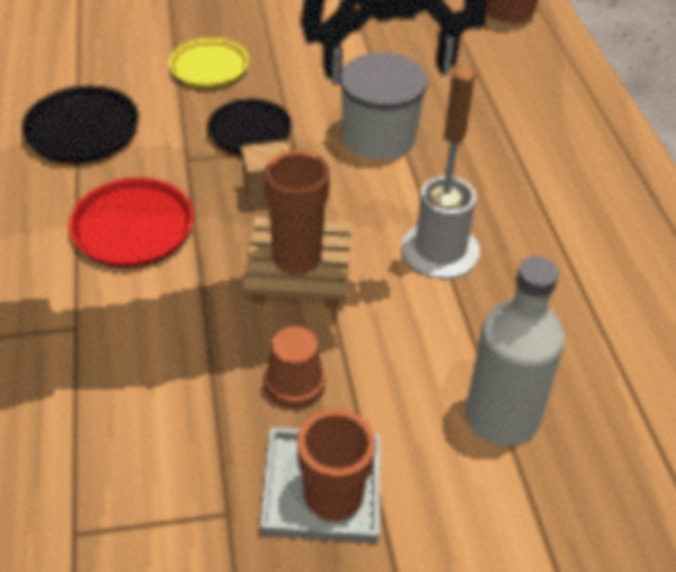

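The crops show the smaller black saucer at side crop (250,126), clearly smaller than the other black one at (80,124). Now to measure it all.

```bash
python3 - <<'E'
from h import *
np.set_printoptions(precision=4,suppress=True)
sc,si,wr=load("scene0"),load("side0"),load("wrist0")
A=lambda x,y:(sc,120+x/2,120+y/2)
B=lambda x,y:(si,210+x/2.6,120+y/2.6)
W=lambda x,y:(wr,x,y)
def P(n,*o):
    X,e=tri(*o);print(n,X,np.round(e,4))
P("tall rim",A(341,112),B(297,173)); P("tall rim+w",A(341,112),B(297,173),W(213,181))
P("short rim",A(79,148),B(336,444))
P("stand rim",A(344,290),B(447,195)); P("stand rim+w",A(344,290),B(447,195),W(408,155))
P("brush top",A(334,154),B(464,74)); P("brush top+w",A(334,154),B(464,74),W(482,224))
P("saucer",A(575,189),B(250,126))
P("upt top",A(208,152),B(295,344),W(226,292))
P("cartontop",A(469,162),B(266,154)); 
P("tub top",A(583,266),B(384,80)); P("bottle cap",A(36,197),B(538,274))
# saucer via mask in side
def ell(img,mask):
    c,_=cv2.findContours(mask,cv2.RETR_EXTERNAL,cv2.CHAIN_APPROX_NONE)
    return [ (cv2.fitEllipse(cv2.convexHull(k)),cv2.contourArea(k)) for k in c if cv2.contourArea(k)>150]
for s,box in ((si,(285,150,330,185)),(sc,(380,190,435,236))):
    m=np.zeros(s["image"].shape[:2],np.uint8);x0,y0,x1,y1=box
    m[y0:y1,x0:x1]=(s["image"][y0:y1,x0:x1].max(2)<60)*255
    for e,a in ell(None,m): print("saucer ell",e,a,plane(s,*e[0],.012))
# tray corners (z=.014)
for n,x,y in (("a",272,428),("b",381,432),("c",261,533),("d",379,539)): print("tray",n,plane(*B(x,y),.014))
for n,x,y in (("a",170,163),("b",130,237)): print("trayS",n,plane(*A(x,y),.014))
for n,x,y in (("FL",245,290),("FR",348,295),("BR",352,230),("BL",258,222)): print("rack",n,plane(*B(x,y),.022))
for n,x,y in (("1",208,87),("2",307,108),("3",287,203)): print("rackW",n,plane(wr,x,y,.022))
for n,x,y in (("1",410,174),("2",385,252),("3",288,232)): print("rackS",n,plane(*A(x,y),.022))
E
```

```text
tall rim [0.5002 0.0134 0.1331] [0.0012 0.0012]
tall rim+w [0.4998 0.0131 0.1333] [0.0012 0.0015 0.0008]
short rim [ 0.4899 -0.2438  0.0779] [0.0026 0.0026]
stand rim [0.6515 0.0213 0.0767] [0.0006 0.0006]
stand rim+w [0.6509 0.0205 0.0768] [0.0011 0.0008 0.0012]
brush top [0.6492 0.0208 0.2237] [0.0024 0.0024]
brush top+w [0.6488 0.0198 0.2242] [0.0028 0.0022 0.0012]
saucer [0.4802 0.2461 0.0093] [0.0026 0.0026]
upt top [ 0.477  -0.1261  0.0599] [0.0036 0.0022 0.0019]
cartontop [0.4863 0.1344 0.0566] [0.0008 0.0008]
tub top [0.6304 0.2147 0.0797] [0.0011 0.0011]
bottle cap [ 0.6524 -0.189   0.1864] [0.0018 0.0018]
saucer ell ((305.30078125, 168.60406494140625), (20.781511306762695, 30.613130569458008), 86.19740295410156) 400.0 [0.4783 0.2389 0.012 ]
saucer ell ((406.4852600097656, 215.7539520263672), (34.459285736083984, 48.85890197753906), 100.45865631103516) 1143.5 [0.4834 0.2446 0.012 ]
tray a [ 0.4494 -0.1809  0.014 ]
tray b [ 0.5416 -0.1986  0.014 ]
tray c [ 0.4273 -0.2773  0.014 ]
tray d [ 0.5187 -0.296   0.014 ]
trayS a [ 0.4435 -0.1782  0.014 ]
trayS b [ 0.5452 -0.1942  0.014 ]
rack FL [ 0.4444 -0.0253  0.022 ]
rack FR [ 0.5418 -0.0465  0.022 ]
rack BR [0.5629 0.0408 0.022 ]
rack BL [0.4688 0.067  0.022 ]
rackW 1 [0.4685 0.0736 0.022 ]
rackW 2 [0.5625 0.0542 0.022 ]
rackW 3 [ 0.5404 -0.0436  0.022 ]
rackS 1 [0.468  0.0778 0.022 ]
rackS 2 [0.5696 0.053  0.022 ]
rackS 3 [ 0.5455 -0.0401  0.022 ]
```

Tall pot is at (0.500, 0.013), rim about 0.134 high. Short pot is at (0.490, -0.244) in the tray, whose centre is about (0.484, -0.238). Rack centre is (0.504, 0.012), saucer (0.481, 0.245), and the brush is nearly upright at (0.650, 0.021). With the tool as it stands, tool x is world +y, tool y is world +x and tool z is down.

>>> play_rows --pt "0.007 -0.04 0 0" --pt "0.013 -0.075 0 0" --pt "0.013 -0.075 0.02 0" --pt "0.013 -0.075 0.04 0" --pt "0.013 -0.075 0.04 0" --jaw 0.085 --force 40

```text
t: 0.65
eef_pos: [0.4991, 0.013, 0.1897]
ee_rot: [-3.138, 0.0, 1.571]
force: [0.5, 1.0, 0.8]
grip_width: 0.997
```

```bash
python3 - <<'E'
from h import *
from bench import bot
o=bot.get_obs();print(o["t"],o["eef_pos"],o["ee_rot"],o["grip_width"])
snap("scene","scene1");snap("side","side1");s=snap("wrist","wrist1")
a=load("scene1")["image"][120:270,200:400];b=load("side1")["image"][100:250,250:450]
cv2.imwrite("pics/d1.png",cv2.resize(np.hstack([a,b]),None,fx=2,fy=2,interpolation=2))
E
```

```text
0.65 [0.4991023  0.01302457 0.18973467] [-3.13844793e+00  2.10280395e-04  1.57097140e+00] 0.9972947914582748
```

View pics/d1.png

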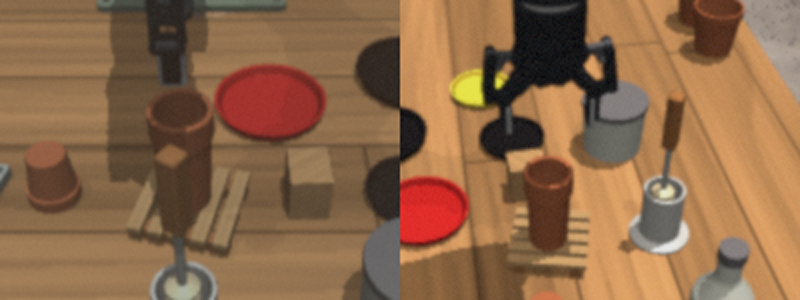

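View pics/wrist1.png

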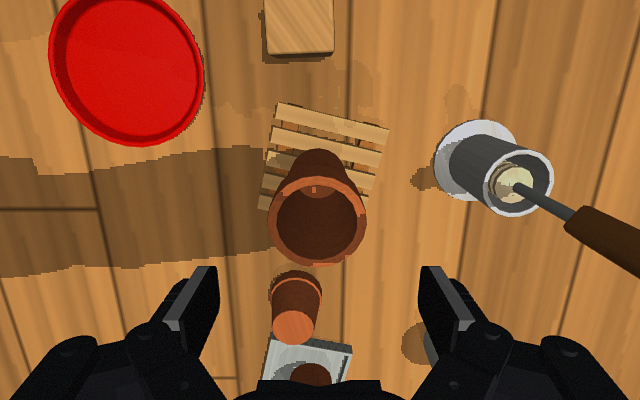

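The wrist view shows the tall pot's rim at (317,220), between the jaw tips (207 to 430). I'll check y from two wrist positions, and measure the tray, saucer and short pot again.

```bash
python3 - <<'E'
from h import *
np.set_printoptions(precision=4,suppress=True)
w0,w1=load("wrist0"),load("wrist1")
print(w1["position"],w1["attitude"])
# ellipse fit of rim: bright terracotta edge
for s,box in ((w0,(165,130,262,230)),(w1,(262,170,372,270))):
    x0,y0,x1,y1=box;im=s["image"][y0:y1,x0:x1];hsv=cv2.cvtColor(im,cv2.COLOR_BGR2HSV)
    m=((im[...,2]>130)&(im[...,2].astype(int)-im[...,0]>70)&(hsv[...,0]<11)).astype(np.uint8)*255
    c,_=cv2.findContours(m,cv2.RETR_EXTERNAL,cv2.CHAIN_APPROX_NONE);k=cv2.convexHull(max(c,key=cv2.contourArea))
    e=cv2.fitEllipse(k);u=e[0][0]+x0,e[0][1]+y0;print(u,e[1],plane(s,*u,.135)); s["u"]=u
print(tri((w0,*w0["u"]),(w1,*w1["u"])))
E
```

```text
[0.499  0.0948 0.3335] [-0.3274 -0.      0.0004]
(181.63747024536133, 155.60601425170898) (7.976848125457764, 26.664602279663086) [0.4798 0.0313 0.135 ]
(334.7663879394531, 196.4775905609131) (31.514070510864258, 61.06896209716797) [0.5087 0.028  0.135 ]
(array([0.5052, 0.0467, 0.1971]), [0.002191270879195668, 0.002191270879195646])
```

```bash
python3 - <<'E'
from h import *
np.set_printoptions(precision=4,suppress=True)
w0,w1=load("wrist0"),load("wrist1")
print(plane(w1,317,221.5,.135),plane(w0,213,181,.135),tri((w0,213,181),(w1,317,221.5)))
for p in ((.5,.013,.137),(.5,.0437,.137),(.5,-.0177,.137),(.5305,.013,.137)):print(proj(w1,p))
print(plane(load("side1"),250+(548-400)/2,100+176/2,.135),plane(load("scene1"),200+180/2,120+111/2,.135))
cv2.imwrite("pics/e.png",cv2.resize(w1["image"][150:290,240:400],None,fx=4,fy=4,interpolation=2))
E
```

```text
[0.4981 0.0119 0.135 ] [0.4996 0.0132 0.135 ] (array([0.4984, 0.0117, 0.1326]), [0.0008322595540646478, 0.0008322595540647069])
[320.069  221.0426]
[320.1692 171.6951]
[319.9778 266.0067]
[370.5902 221.0608]
[0.4991 0.0045 0.135 ] [0.4996 0.0133 0.135 ]
```

View pics/e.png

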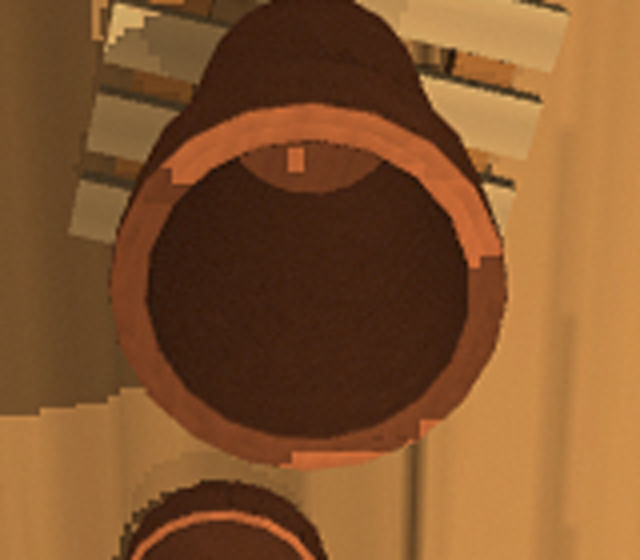

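The rim centre is confirmed at (0.498, 0.012), so I'm descending and gripping.

>>> play_rows --pt "-0.001 -0.001 0.03 0" --pt "-0.001 -0.001 0.06 0" --pt "-0.001 -0.001 0.092 0" --pt "-0.001 -0.001 0.092 0" --pt "-0.001 -0.001 0.092 0"

```text
t: 1.3
eef_pos: [0.4993, 0.012, 0.1004]
ee_rot: [3.141, 0.0, 1.571]
force: [-0.5, 0.4, 0.8]
grip_width: 0.993
```

>>> play_rows --pt "0 0 0 0" --pt "0 0 0 0" --pt "0 0 0 0" --pt "0 0 0 0" --pt "0 0 0 0" --jaw 0.045 --force 40

```text
t: 1.8
eef_pos: [0.4995, 0.012, 0.1009]
ee_rot: [3.14, -0.0, 1.57]
force: [-3.6, 0.4, 16.8]
grip_width: 0.692
```

>>> play_rows --pt "0 0 -0.01 0" --pt "0 0 -0.04 0" --pt "0 0 -0.075 0" --pt "0 0 -0.085 0" --pt "0.03 0 -0.085 0"

```text
t: 2.3
eef_pos: [0.4997, 0.0391, 0.1865]
ee_rot: [3.138, 0.001, 1.566]
force: [0.0, 0.8, -3.7]
grip_width: 0.689
```

>>> play_rows --pt "0.03 -0.003 0 0" --pt "0.07 -0.008 0 0" --pt "0.11 -0.013 0 0" --pt "0.155 -0.018 0 0" --pt "0.18 -0.018 0 0"

```text
t: 2.8
eef_pos: [0.4796, 0.2257, 0.1846]
ee_rot: [-3.141, -0.001, 1.574]
force: [0.8, -0.9, -2.7]
grip_width: 0.689
```

```bash
python3 - <<'E'
from h import *
from bench import bot
o=bot.get_obs();print(o["t"],o["eef_pos"],o["ee_rot"],o["grip_width"],o["force"])
snap("scene","scene2");snap("side","side2")
a=load("scene2")["image"][100:280,280:480];b=load("side2")["image"][60:240,230:430]
cv2.imwrite("pics/f1.png",cv2.resize(np.hstack([a,b]),None,fx=2,fy=2,interpolation=2))
E
```

```text
2.8 [0.47962361 0.22574503 0.18455567] [-3.14093957e+00 -1.40912483e-03  1.57409182e+00] 0.6891929036804332 [ 0.83479149 -0.87751942 -2.72395592]
```

View pics/f1.png

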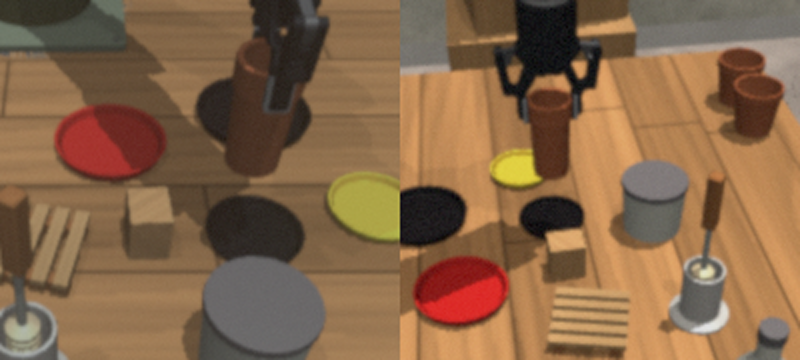

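The pot hangs upright in the jaws. The saucer is at scene crop (255,231) and side crop (552,218), and the rack is bare.

```bash
python3 - <<'E'
from h import *
np.set_printoptions(precision=4,suppress=True)
sc,si=load("scene2"),load("side2")
A=lambda x,y:(sc,280+x/2,100+y/2)
B=lambda x,y:(si,230+(x-400)/2,60+y/2)
print(tri(A(255,231),B(552,218)),plane(*A(255,231),.012),plane(*B(552,218),.012))
for x,y in((206,230),(304,232),(252,195)):print("S",plane(*A(x,y),.012))
for x,y in((519,217),(584,217),(552,197)):print("V",plane(*B(x,y),.012))
for x,y in((550,350),(628,354),(630,294),(554,289)):print("rack",tri(B(x,y))[0] if 0 else plane(*B(x,y),.022))
print("pot bottom S",proj(sc,(.4796,.2257,.106)),"seen",A(253,167)[1:],"V",proj(si,(.4796,.2257,.106)),"seen",B(551,172)[1:])
E
```

```text
(array([0.4799, 0.2469, 0.0064]), [0.002272260753666377, 0.00227226075366647]) [0.4827 0.2468 0.012 ] [0.4802 0.2367 0.012 ]
S [0.4813 0.1969 0.012 ]
S [0.4841 0.2965 0.012 ]
S [0.4297 0.253  0.012 ]
V [0.4308 0.2468 0.012 ]
V [0.5286 0.2317 0.012 ]
V [0.4865 0.2889 0.012 ]
rack [ 0.4449 -0.0371  0.022 ]
rack [ 0.54   -0.0581  0.022 ]
rack [0.563  0.0464 0.022 ]
rack [0.4633 0.0714 0.022 ]
pot bottom S [404.5011 180.1051] seen (406.5, 183.5) V [305.2746 145.4671] seen (305.5, 146.0)
```

>>> play_rows --pt "0.02 0.001 0.01 0" --pt "0.02 0.001 0.04 0" --pt "0.02 0.001 0.075 0" --pt "0.02 0.001 0.093 0" --pt "0.02 0.001 0.1 0"

```text
t: 3.4
eef_pos: [0.4814, 0.2412, 0.0829]
ee_rot: [-3.139, 0.001, 1.57]
force: [-4.8, -1.0, 27.0]
grip_width: 0.69
```

>>> play_rows --pt "0 0 0.002 0" --pt "0 0 0.003 0" --pt "0 0 0.003 0" --pt "0 0 0.003 0" --pt "0 0 0.003 0"

```text
t: 3.9
eef_pos: [0.4813, 0.2414, 0.0829]
ee_rot: [-3.14, 0.001, 1.57]
force: [-10.0, -3.7, 18.9]
grip_width: 0.688
```

The pot is seated, so release and lift straight up.

>>> play_rows --pt "0 0 -0.002 0" --pt "0 0 -0.002 0" --pt "0 0 -0.002 0" --pt "0 0 -0.002 0" --pt "0 0 -0.002 0" --jaw 0.085

```text
t: 4.4
eef_pos: [0.482, 0.242, 0.0833]
ee_rot: [-3.142, 0.0, 1.571]
force: [-0.3, -0.0, 0.3]
grip_width: 0.995
```

>>> play_rows --pt "0 0 -0.03 0" --pt "0 0 -0.07 0" --pt "0 0 -0.11 0" --pt "-0.04 0 -0.11 0" --pt "-0.08 0 -0.11 0"

```text
t: 4.9
eef_pos: [0.482, 0.1616, 0.1941]
ee_rot: [3.14, -0.001, 1.573]
force: [1.6, -0.7, -1.2]
grip_width: 0.997
```

>>> play_rows --pt "-0.045 0 0 0" --pt "-0.09 0 0 0" --pt "-0.14 0 0 0" --pt "-0.185 0 0 0" --pt "-0.23 0 0 0"

```text
t: 5.4
eef_pos: [0.4817, -0.0699, 0.1934]
ee_rot: [3.142, 0.0, 1.571]
force: [1.7, 0.1, -0.6]
grip_width: 0.992
```

```bash
python3 - <<'E'
from h import *
from bench import bot
o=bot.get_obs();print(o["t"],o["eef_pos"],o["ee_rot"],o["grip_width"],o["force"])
snap("scene","scene3");snap("side","side3");snap("wrist","wrist3")
a=load("scene3")["image"][120:300,120:520];b=load("side3")["image"][120:340,230:450]
cv2.imwrite("pics/g1.png",cv2.resize(a,None,fx=2,fy=2,interpolation=2))
cv2.imwrite("pics/g2.png",cv2.resize(b,None,fx=2.6,fy=2.6,interpolation=2))
E
```

```text
5.4 [ 0.48170209 -0.0699312   0.19336633] [3.14150075e+00 4.79092863e-05 1.57064939e+00] 0.9922106416518062 [ 1.66464851  0.13982414 -0.55740129]
```

View pics/g1.png

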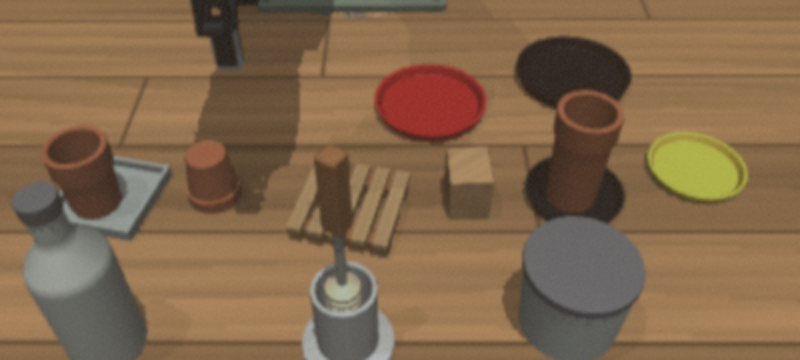

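View pics/g2.png

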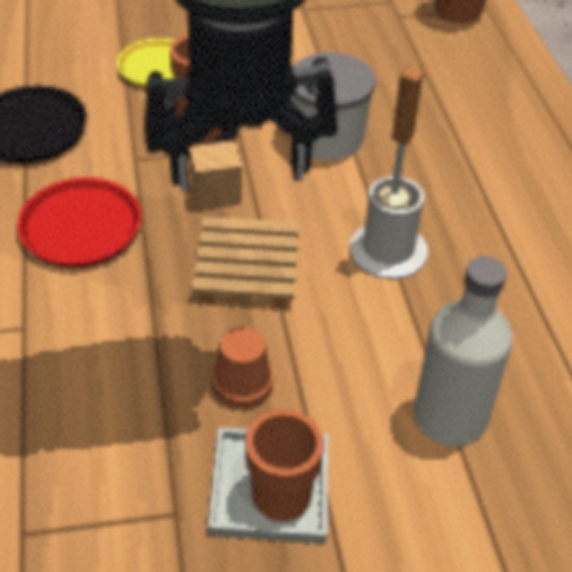

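View pics/wrist3.png

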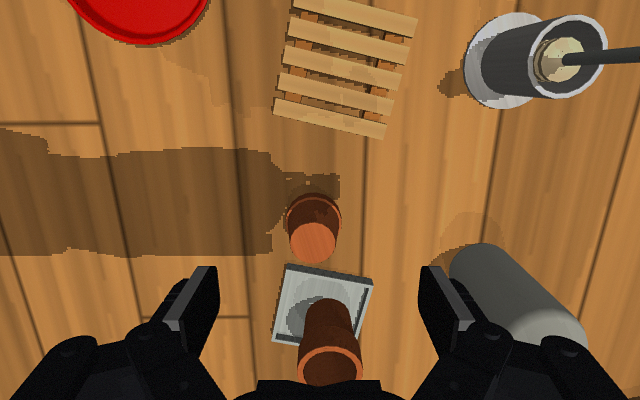

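The tall pot stands upright in the saucer and everything else is where it was. In the wrist view the short rim is at (330,366) and the tray corners are at (287,264), (373,283) and (272,343).

```bash
python3 - <<'E'
from h import *
np.set_printoptions(precision=4,suppress=True)
sc,si,w=load("scene3"),load("side3"),load("wrist3")
A=lambda x,y:(sc,120+x/2,120+y/2)
B=lambda x,y:(si,230+x/2.6,120+y/2.6)
print("short",tri(A(80,148),B(284,444),(w,330,366)),plane(w,330,366,.082))
for p in((287,264),(373,283),(272,343)):print("tray",plane(w,*p,.014))
for p in((292,5),(417,19),(383,139),(273,112)):print("rack",plane(w,*p,.022))
for p in((218,431),(327,434),(209,535),(326,540)):print("trayside",plane(*B(*p),.014))
print("tall",tri(A(589,112),B(0,0))[0] if 0 else plane(*A(589,112),.117))
print(plane(*A(333,153),.226))
E
```

```text
short (array([ 0.4898, -0.2436,  0.078 ]), [0.00301876712319583, 0.0028154589100179853, 0.0006387480664626194]) [ 0.4896 -0.2406  0.082 ]
tray [ 0.4472 -0.1741  0.014 ]
tray [ 0.5368 -0.1974  0.014 ]
tray [ 0.4267 -0.2743  0.014 ]
rack [0.4605 0.0622 0.022 ]
rack [0.5603 0.0514 0.022 ]
rack [ 0.538  -0.0446  0.022 ]
rack [ 0.4413 -0.0204  0.022 ]
trayside [ 0.4472 -0.1836  0.014 ]
trayside [ 0.5394 -0.2004  0.014 ]
trayside [ 0.4271 -0.2791  0.014 ]
trayside [ 0.5178 -0.2967  0.014 ]
tall [0.4806 0.2422 0.117 ]
[0.6478 0.0217 0.226 ]
```

>>> play_rows --pt "-0.045 0.003 0 0" --pt "-0.09 0.006 0 0" --pt "-0.13 0.008 0 0" --pt "-0.165 0.008 0 0" --pt "-0.172 0.008 0.01 0"

```text
t: 6.05
eef_pos: [0.49, -0.243, 0.1836]
ee_rot: [3.14, 0.002, 1.568]
force: [0.4, 0.2, 0.1]
grip_width: 0.999
```

>>> play_rows --pt "0 0 0.02 0" --pt "0 0 0.055 0" --pt "0 0 0.09 0" --pt "0 0 0.12 0" --pt "0 0 0.135 0"

```text
t: 6.55
eef_pos: [0.4897, -0.2377, 0.0458]
ee_rot: [-3.139, -0.002, 1.573]
force: [0.3, -0.3, 0.8]
grip_width: 0.995
```

>>> play_rows --pt "0 0 0 0" --pt "0 0 0 0" --pt "0 0 0 0" --pt "0 0 0 0" --pt "0 0 0 0" --jaw 0.045

```text
t: 7.05
eef_pos: [0.4902, -0.24, 0.0488]
ee_rot: [3.141, 0.0, 1.571]
force: [0.2, 0.5, 1.8]
grip_width: 0.697
```

>>> play_rows --pt "0 0 -0.01 0" --pt "0 0 -0.04 0" --pt "0 0 -0.075 0" --pt "0 0 -0.1 0" --pt "0 0 -0.11 0"

```text
t: 7.55
eef_pos: [0.4905, -0.2403, 0.1611]
ee_rot: [3.139, 0.001, 1.571]
force: [1.4, 0.1, -3.0]
grip_width: 0.693
```

>>> play_rows --pt "0.035 0.002 0 0" --pt "0.08 0.005 0 0" --pt "0.125 0.008 0 0" --pt "0.17 0.01 0 0" --pt "0.215 0.012 0 0"

```text
t: 8.05
eef_pos: [0.5016, -0.0233, 0.158]
ee_rot: [-3.141, -0.0, 1.571]
force: [1.3, 0.4, -2.9]
grip_width: 0.698
```

```bash
python3 - <<'E'
from h import *
from bench import bot
o=bot.get_obs();print(o["t"],o["eef_pos"],o["ee_rot"],o["grip_width"],o["force"])
snap("scene","scene4");snap("side","side4");
a=load("scene4")["image"][100:280,200:400];b=load("side4")["image"][100:280,230:430]
cv2.imwrite("pics/i1.png",cv2.resize(np.hstack([a,b]),None,fx=2,fy=2,interpolation=2))
E
```

```text
8.05 [ 0.50157237 -0.02325034  0.15800853] [-3.14097957e+00 -2.43195646e-05  1.57057497e+00] 0.6984796961472265 [ 1.32842027  0.37291064 -2.85081262]
```

View pics/i1.png

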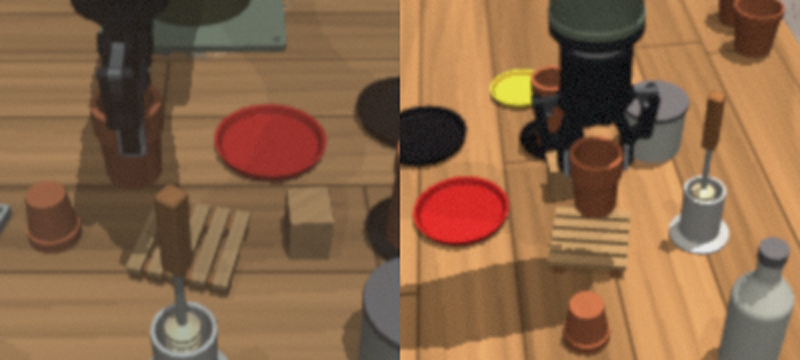

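The short pot hangs upright just short of the rack, so lower it onto the centre.

>>> play_rows --pt "0.025 0 0 0" --pt "0.034 0 0.03 0" --pt "0.034 0 0.065 0" --pt "0.034 0 0.08 0" --pt "0.034 0 0.088 0"

```text
t: 8.65
eef_pos: [0.5012, 0.0088, 0.0688]
ee_rot: [-3.139, 0.0, 1.571]
force: [-0.2, 0.1, -2.8]
grip_width: 0.698
```

>>> play_rows --pt "0 0 0.001 0" --pt "0 0 0.003 0" --pt "0 0 0.004 0" --pt "0 0 0.004 0" --pt "0 0 0.004 0"

```text
t: 9.15
eef_pos: [0.5023, 0.009, 0.0668]
ee_rot: [3.141, -0.0, 1.571]
force: [0.2, -0.4, 3.8]
grip_width: 0.694
```

Seated, with 3.8 N upward at the expected height. Release, rise and go to the tall pot at (0.481, 0.242).

>>> play_rows --pt "0 0 0 0" --pt "0 0 0 0" --pt "0 0 0 0" --pt "0 0 0 0" --pt "0 0 0 0" --jaw 0.085

```text
t: 9.65
eef_pos: [0.502, 0.009, 0.0663]
ee_rot: [-3.142, -0.0, 1.571]
force: [0.6, 1.2, -0.1]
grip_width: 0.996
```

>>> play_rows --pt "0 0 -0.03 0" --pt "0 0 -0.07 0" --pt "0 0 -0.115 0" --pt "0.02 -0.002 -0.13 0" --pt "0.06 -0.006 -0.13 0"

```text
t: 10.15
eef_pos: [0.4971, 0.0675, 0.1986]
ee_rot: [3.138, 0.0, 1.566]
force: [0.1, 0.7, -1.5]
grip_width: 0.994
```

>>> play_rows --pt "0.045 -0.005 0 0" --pt "0.09 -0.01 0 0" --pt "0.13 -0.014 0 0" --pt "0.172 -0.014 0 0" --pt "0.172 -0.014 0 0"

```text
t: 10.65
eef_pos: [0.4806, 0.2466, 0.1959]
ee_rot: [-3.141, -0.002, 1.577]
force: [0.0, -1.6, -0.1]
grip_width: 0.998
```

```bash
python3 - <<'E'
from h import *
from bench import bot
np.set_printoptions(precision=4,suppress=True)
o=bot.get_obs();print(o["t"],o["eef_pos"],o["ee_rot"],o["grip_width"],o["force"])
snap("side","side5");w=snap("wrist","wrist5")
b=load("side5")["image"][80:300,230:450]
cv2.imwrite("pics/j1.png",cv2.resize(b,None,fx=2.6,fy=2.6,interpolation=2))
print(proj(w,(.481,.242,.118)))
E
```

```text
10.65 [0.4806 0.2466 0.1959] [-3.1409 -0.0025  1.5773] 0.998497687698692 [ 0.0183 -1.5637 -0.0754]
[319.681 209.618]
```

View pics/j1.png

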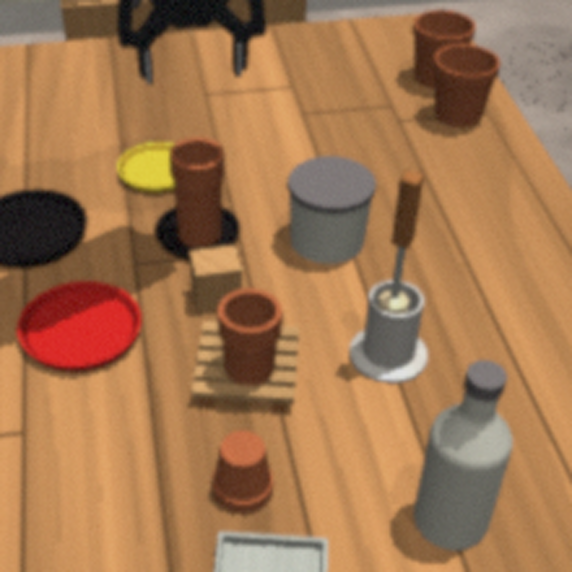

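View pics/wrist5.png

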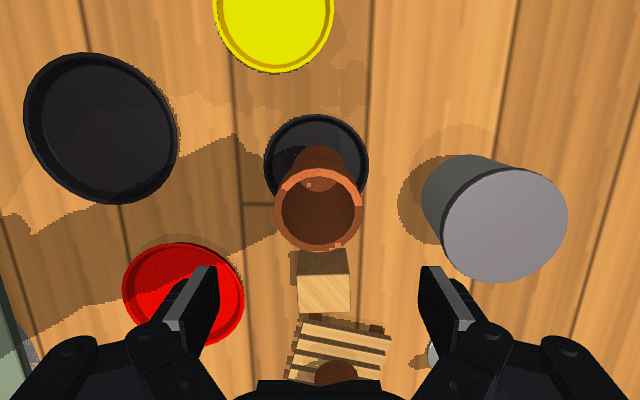

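The short pot is upright on the rack. The tall rim in the wrist view, (318,209), matches the prediction, so descend and grip.

>>> play_rows --pt "0 0 0.02 0" --pt "0 0 0.055 0" --pt "0 0 0.09 0" --pt "0 0 0.113 0" --pt "0 0 0.113 0"

```text
t: 11.25
eef_pos: [0.4812, 0.2392, 0.0812]
ee_rot: [-3.138, 0.002, 1.569]
force: [0.1, 0.2, 0.9]
grip_width: 0.996
```

>>> play_rows --pt "0 0 0 0" --pt "0 0 0 0" --pt "0 0 0 0" --pt "0 0 0 0" --pt "0 0 0 0" --jaw 0.045

```text
t: 11.75
eef_pos: [0.4824, 0.241, 0.0849]
ee_rot: [3.14, -0.001, 1.57]
force: [-2.8, -1.8, 7.1]
grip_width: 0.692
```

>>> play_rows --pt "0 0 -0.01 0" --pt "0 0 -0.04 0" --pt "0 0 -0.075 0" --pt "0 0 -0.11 0" --pt "0 0 -0.13 0"

```text
t: 12.25
eef_pos: [0.4825, 0.241, 0.2172]
ee_rot: [3.138, -0.002, 1.57]
force: [-0.1, 0.0, -4.7]
grip_width: 0.687
```

>>> play_rows --pt "-0.035 0 0 0" --pt "-0.08 0 0 0" --pt "-0.125 0 0 0" --pt "-0.17 0 0 0" --pt "-0.215 0 0 0"

```text
t: 12.75
eef_pos: [0.4817, 0.0241, 0.2147]
ee_rot: [3.14, 0.0, 1.571]
force: [1.4, 0.2, -3.2]
grip_width: 0.693
```

>>> play_rows --pt "-0.045 0 0 0" --pt "-0.09 0 0 0" --pt "-0.135 0 0 0" --pt "-0.18 0 0 0" --pt "-0.22 0 0 0"

```text
t: 13.25
eef_pos: [0.4815, -0.1966, 0.2147]
ee_rot: [3.141, 0.001, 1.57]
force: [0.7, -0.1, -3.0]
grip_width: 0.686
```

```bash
python3 - <<'E'
from h import *
from bench import bot
np.set_printoptions(precision=4,suppress=True)
o=bot.get_obs();print(o["t"],o["eef_pos"],o["ee_rot"],o["grip_width"],o["force"])
snap("side","side6");snap("scene","scene6")
a=load("scene6")["image"][100:280,120:340];b=load("side6")["image"][180:360,230:410]
cv2.imwrite("pics/k1.png",cv2.resize(np.hstack([a,b]),None,fx=2,fy=2,interpolation=2))
E
```

```text
13.25 [ 0.4815 -0.1966  0.2147] [3.1405 0.001  1.5697] 0.6856180902106782 [ 0.7265 -0.0652 -3.0139]
```

View pics/k1.png

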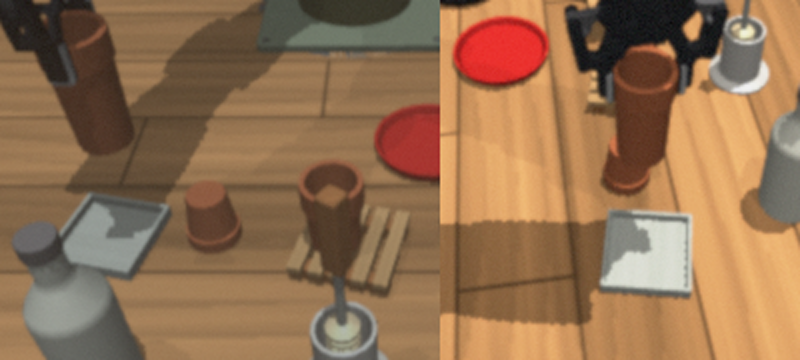

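The tall pot is held upright and the tray is clear, with side-view corners at crop (608,211), (691,213), (691,294) and (600,290).

```bash
python3 - <<'E'
from h import *
np.set_printoptions(precision=4,suppress=True)
sc,si=load("scene6"),load("side6")
B=[plane(si,230+(x-440)/2,180+y/2,.014) for x,y in((608,211),(691,213),(691,294),(600,290))]
print(np.array(B),np.mean(B,0))
A=[plane(sc,120+x/2,100+y/2,.014) for x,y in((92,196),(169,213),(130,274))]
print(np.array(A),(A[0]+A[2])/2)
E
```

```text
[[ 0.4477 -0.183   0.014 ]
 [ 0.5391 -0.1992  0.014 ]
 [ 0.5183 -0.2952  0.014 ]
 [ 0.4265 -0.2772  0.014 ]] [ 0.4829 -0.2387  0.014 ]
[[ 0.4327 -0.2653  0.014 ]
 [ 0.4585 -0.1759  0.014 ]
 [ 0.5414 -0.1952  0.014 ]] [ 0.4871 -0.2302  0.014 ]
```

>>> play_rows --pt "-0.03 0.001 0 0" --pt "-0.04 0.002 0.02 0" --pt "-0.04 0.002 0.055 0" --pt "-0.04 0.002 0.09 0" --pt "-0.04 0.002 0.115 0"

```text
t: 13.85
eef_pos: [0.4836, -0.2341, 0.0977]
ee_rot: [-3.141, 0.0, 1.571]
force: [1.1, 0.5, -3.4]
grip_width: 0.692
```

>>> play_rows --pt "0 0 0.004 0" --pt "0 0 0.008 0" --pt "0 0 0.012 0" --pt "0 0 0.014 0" --pt "0 0 0.014 0"

```text
t: 14.35
eef_pos: [0.4843, -0.2342, 0.085]
ee_rot: [3.141, 0.001, 1.571]
force: [0.2, -0.8, -1.0]
grip_width: 0.694
```

>>> play_rows --pt "0 0 0.001 0" --pt "0 0 0.002 0" --pt "0 0 0.002 0" --pt "0 0 0.002 0" --pt "0 0 0.002 0"

```text
t: 14.85
eef_pos: [0.4843, -0.2345, 0.0847]
ee_rot: [3.14, 0.001, 1.57]
force: [-9.2, 3.2, 45.6]
grip_width: 0.691
```

>>> play_rows --pt "0 0 -0.001 0" --pt "0 0 -0.001 0" --pt "0 0 -0.001 0" --pt "0 0 -0.001 0" --pt "0 0 -0.001 0" --jaw 0.085

```text
t: 15.35
eef_pos: [0.4839, -0.234, 0.0832]
ee_rot: [-3.141, -0.0, 1.571]
force: [0.9, 0.0, -0.6]
grip_width: 0.995
```

>>> play_rows --pt "0 0 -0.03 0" --pt "0 0 -0.07 0" --pt "0 0 -0.115 0" --pt "0 0 -0.15 0" --pt "0 0 -0.17 0"

```text
t: 15.85
eef_pos: [0.4843, -0.2342, 0.256]
ee_rot: [3.139, 0.001, 1.571]
force: [-0.3, -0.4, -0.6]
grip_width: 0.997
```

```bash
python3 - <<'E'
from h import *
from bench import bot
np.set_printoptions(precision=4,suppress=True)
o=bot.get_obs();print(o["t"],o["eef_pos"],o["ee_rot"],o["grip_width"],o["force"],o["joints"])
snap("side","side7");snap("scene","scene7");w=snap("wrist","wrist7")
a=load("scene7")["image"][150:330,120:320];b=load("side7")["image"][180:360,230:430]
cv2.imwrite("pics/l1.png",cv2.resize(np.hstack([a,b]),None,fx=2,fy=2,interpolation=2))
c=load("scene7")["image"][180:320,240:340];d=load("side7")["image"][130:235,340:440]
cv2.imwrite("pics/l2.png",np.hstack([cv2.resize(c,(400,560),interpolation=2),cv2.resize(d,(400,420),interpolation=2)[0:420]if 0 else cv2.copyMakeBorder(cv2.resize(d,(400,420),interpolation=2),0,140,0,0,0)]))
E
```

```text
15.85 [ 0.4843 -0.2342  0.256 ] [3.139  0.0011 1.5707] 0.9967258742982731 [-0.2692 -0.4401 -0.6492] [ 0.4206  0.6195 -0.0549  1.5843  0.0397  0.9361  0.3524]
```

View pics/l1.png

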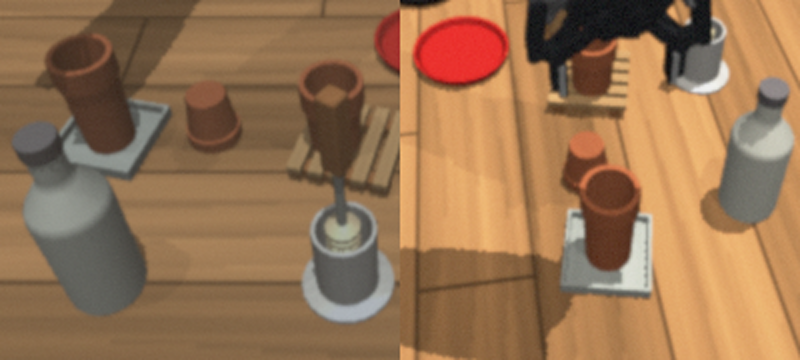

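View pics/l2.png

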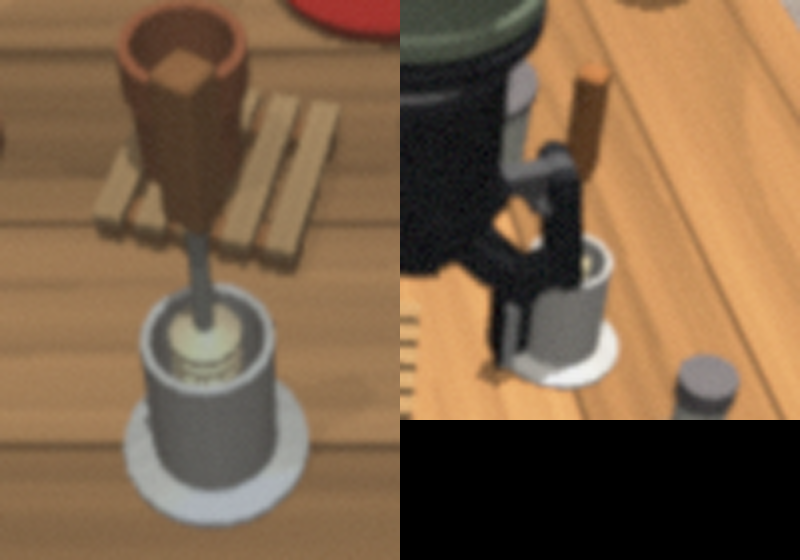

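View pics/wrist7.png

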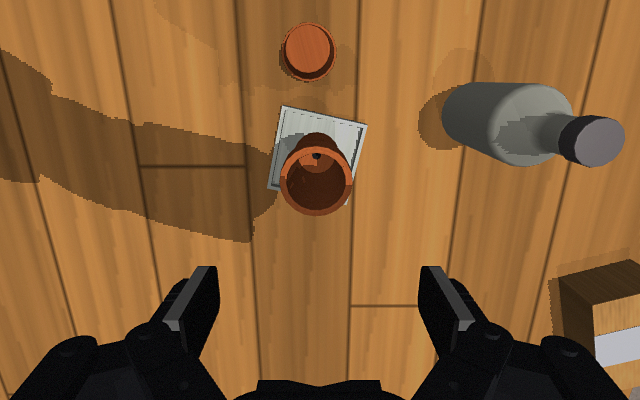

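The tall pot stands upright in the tray, with its rim at wrist pixel (316,181). The brush's top face looks like a diamond in the scene view (185,65 in the crop), so its grip is turned. I'll go and look at it from above.

>>> play_rows --pt "0.03 0.025 0 0" --pt "0.065 0.055 0 0" --pt "0.1 0.085 0 0" --pt "0.135 0.115 0 0" --pt "0.17 0.145 0 0"

```text
t: 16.5
eef_pos: [0.6296, -0.0623, 0.2519]
ee_rot: [-3.14, 0.0, 1.571]
force: [0.8, -0.1, 0.1]
grip_width: 0.998
```

>>> play_rows --pt "0.025 0.012 -0.005 0" --pt "0.049 0.021 -0.005 0" --pt "0.049 0.021 -0.005 0" --pt "0.049 0.021 -0.005 0" --pt "0.049 0.021 -0.005 0"

```text
t: 17.0
eef_pos: [0.6496, -0.0161, 0.2576]
ee_rot: [-3.14, 0.001, 1.57]
force: [0.4, -0.3, -0.1]
grip_width: 0.996
```

```bash
python3 - <<'E'
from h import *
from bench import bot
np.set_printoptions(precision=4,suppress=True)
o=bot.get_obs();print(o["t"],o["eef_pos"],o["ee_rot"],o["grip_width"],o["force"],o["joints"])
snap("side","side8");snap("scene","scene8");w=snap("wrist","wrist8")
cv2.imwrite("pics/m2.png",cv2.resize(load("side8")["image"][130:240,300:440],None,fx=4,fy=4,interpolation=2))
w7=load("wrist7");print("tall rim",plane(w7,316,181,.118),plane(load("side8"),230+(610-400)/2,180+190/2,.118))
E
```

```text
17.0 [ 0.6496 -0.0161  0.2576] [-3.1404  0.0006  1.5697] 0.996152444100941 [ 0.3973 -0.3053 -0.089 ] [-0.0184  0.8137 -0.0157  1.1234  0.0128  1.2057 -0.0349]
tall rim [ 0.4822 -0.2334  0.118 ] [ 0.4839 -0.235   0.118 ]
```

View pics/wrist8.png

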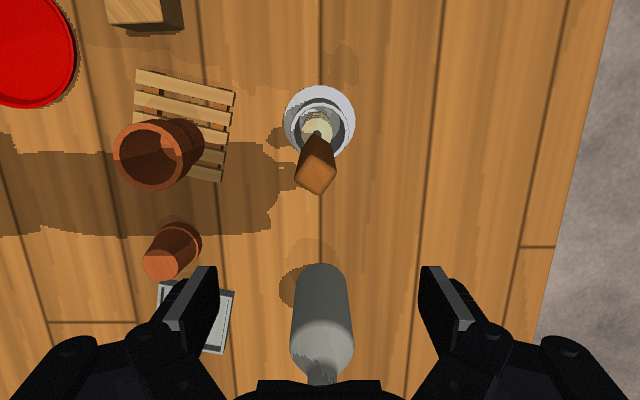

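View pics/m2.png

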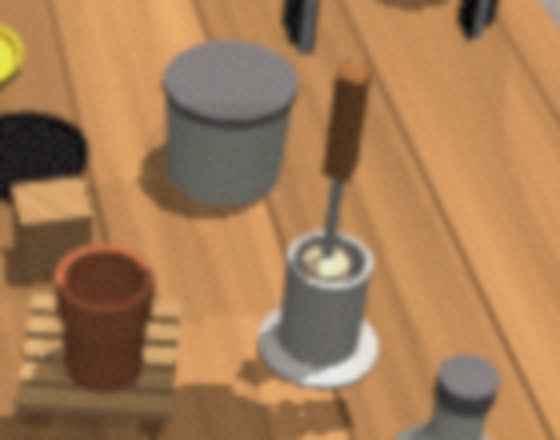

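```bash
python3 - <<'E'
from h import *
w=load("wrist8")
cv2.imwrite("pics/n.png",cv2.resize(w["image"][75:205,260:390],None,fx=4.5,fy=4.5,interpolation=2))
E
```

```text
(no output)
```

View pics/n.png

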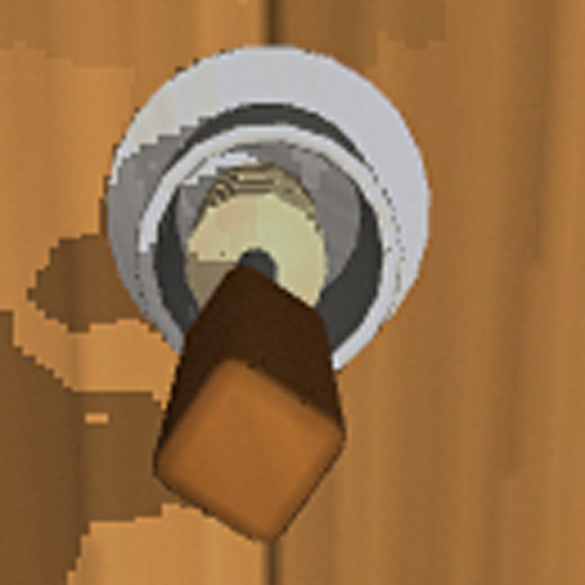

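Corners of the grip's top, in the crop: (232,360), (345,435), (272,541), (155,465). The head's top centre is about (256,252), left of the tube's centre.

```bash
python3 - <<'E'
from h import *
np.set_printoptions(precision=4,suppress=True)
w=load("wrist8");si=load("side8")
f=lambda x,y:(w,260+x/4.5,75+y/4.5)
C=np.array([plane(*f(*p),.225) for p in((232,360),(345,435),(272,541),(155,465))]);print(C,C.mean(0))
for i in range(4):
    d=C[(i+1)%4]-C[i];print(np.linalg.norm(d),np.degrees(np.arctan2(d[1],d[0])))
c=C.mean(0)
print("head top",plane(*f(256,252),.081),"tube top centre",plane(*f(268,248),.08))
print("brush top tri",tri(f(251,451),(si,300+353/4,130+69/4)), tri(f(256,252),(si,300+329/4,130+262/4)))
print("tube top tri",tri(f(268,248),(si,300+331/4,130+256/4)))
E
```

```text
[[0.6453 0.029  0.225 ]
 [0.6581 0.0203 0.225 ]
 [0.6498 0.0076 0.225 ]
 [0.6364 0.0168 0.225 ]] [0.6474 0.0184 0.225 ]
0.015471308344361542 -34.113864344713726
0.015187458242206865 -123.13111179321895
0.016265684209418724 145.59289575327517
0.01511140341194091 53.86224971580104
head top [0.6473 0.0206 0.081 ] tube top centre [0.6497 0.0212 0.08  ]
brush top tri (array([0.6483, 0.0186, 0.2267]), [0.000981376772288108, 0.0009813767722879727]) (array([0.6496, 0.0192, 0.0769]), [0.0024432822616071753, 0.0024432822616071667])
tube top tri (array([0.6515, 0.0207, 0.0804]), [0.001884835226922909, 0.0018848352269227992])
```

The brush stands upright at (0.648, 0.019), its top at 0.227. Its faces point at -34°/56°, so turn the tool +34°, centre over it, then descend.

>>> play_rows --pt "0.01 -0.001 0 8.5" --pt "0.02 -0.001 0 17" --pt "0.03 -0.001 0 25.5" --pt "0.035 -0.001 0 34" --pt "0.035 -0.001 0 34"

```text
t: 17.65
eef_pos: [0.6489, 0.0205, 0.2582]
ee_rot: [-3.141, 0.0, 0.975]
force: [-0.6, 0.4, -0.3]
grip_width: 0.997
```

>>> play_rows --pt "0 0 0.015 0" --pt "0 0 0.045 0" --pt "0 0 0.075 0" --pt "0 0 0.088 0" --pt "0 0 0.088 0"

```text
t: 18.15
eef_pos: [0.6485, 0.0195, 0.1692]
ee_rot: [-3.14, 0.001, 0.979]
force: [-0.5, 0.5, 0.6]
grip_width: 0.995
```

```bash
python3 - <<'E'
from h import *
from bench import bot
np.set_printoptions(precision=4,suppress=True)
o=bot.get_obs();print(o["t"],o["eef_pos"],o["ee_rot"],o["grip_width"],o["force"])
snap("side","side9");snap("scene","scene9")
a=load("scene9")["image"][120:310,210:390];b=load("side9")["image"][100:290,300:480]
cv2.imwrite("pics/o1.png",cv2.resize(np.hstack([a,b]),None,fx=2.2,fy=2.2,interpolation=2))
E
```

```text
18.15 [0.6485 0.0195 0.1692] [-3.1397  0.0014  0.9795] 0.9954344677190626 [-0.5278  0.4839  0.6442]
```

View pics/o1.png

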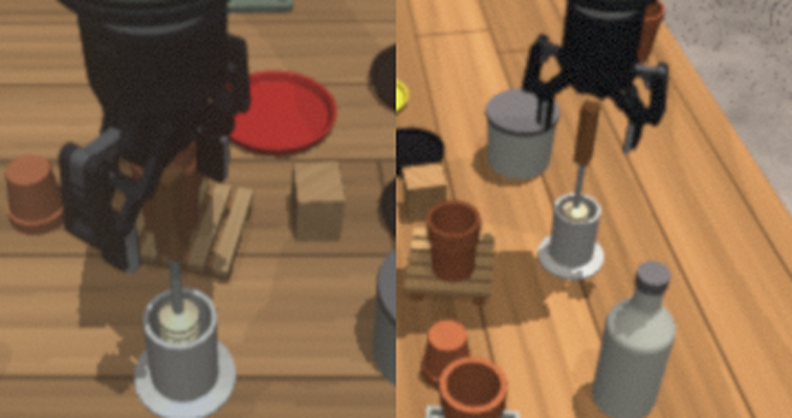

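The jaws straddle the grip symmetrically. Closing.

>>> play_rows --pt "0 0 0 0" --pt "0 0 0 0" --pt "0 0 0 0" --pt "0 0 0 0" --pt "0 0 0 0" --jaw 0.008 --force 50

```text
t: 18.75
eef_pos: [0.6491, 0.0201, 0.1705]
ee_rot: [3.141, -0.0, 0.978]
force: [-1.7, 0.1, 0.8]
grip_width: 0.205
```

>>> play_rows --pt "0 0 0 0" --pt "0 0 0 0" --pt "0 0 0 0" --pt "0 0 -0.003 0" --pt "0 0 -0.006 0"

```text
t: 19.25
eef_pos: [0.6489, 0.02, 0.1763]
ee_rot: [-3.141, 0.0, 0.977]
force: [0.2, -0.1, -0.8]
grip_width: 0.201
```

Gripped, at 17 mm opening. Lift.

>>> play_rows --pt "0 0 -0.03 0" --pt "0 0 -0.06 0" --pt "0 0 -0.095 0" --pt "0 0 -0.13 0" --pt "0 0 -0.145 0"

```text
t: 19.75
eef_pos: [0.6494, 0.0199, 0.3246]
ee_rot: [3.139, -0.002, 0.977]
force: [0.2, 0.7, -1.8]
grip_width: 0.204
```

```bash
python3 - <<'E'
from h import *
from bench import bot
np.set_printoptions(precision=4,suppress=True)
o=bot.get_obs();print(o["t"],o["eef_pos"],o["ee_rot"],o["grip_width"],o["force"],o["joints"])
snap("side","side10");snap("scene","scene10")
a=load("scene10")["image"][80:310,210:390];b=load("side10")["image"][40:270,300:480]
cv2.imwrite("pics/p1.png",cv2.resize(np.hstack([a,b]),None,fx=2.2,fy=2.2,interpolation=2))
p=o["eef_pos"]
for n in("scene10","side10"):
    s=load(n);print(n,[proj(s,p-[0,0,d]) for d in (.1645,.0895)])
E
```

```text
19.75 [0.6494 0.0199 0.3246] [ 3.1386 -0.002   0.9773] 0.20413082861034296 [ 0.2487  0.7398 -1.7688] [-0.1383  0.776   0.1576  0.9875 -0.1121  1.3818 -0.5981]
scene10 [array([287.958 , 230.1119]), array([284.6253, 192.2966])]
side10 [array([384.8337, 169.7003]), array([388.5849, 143.7795])]
```

View pics/p1.png

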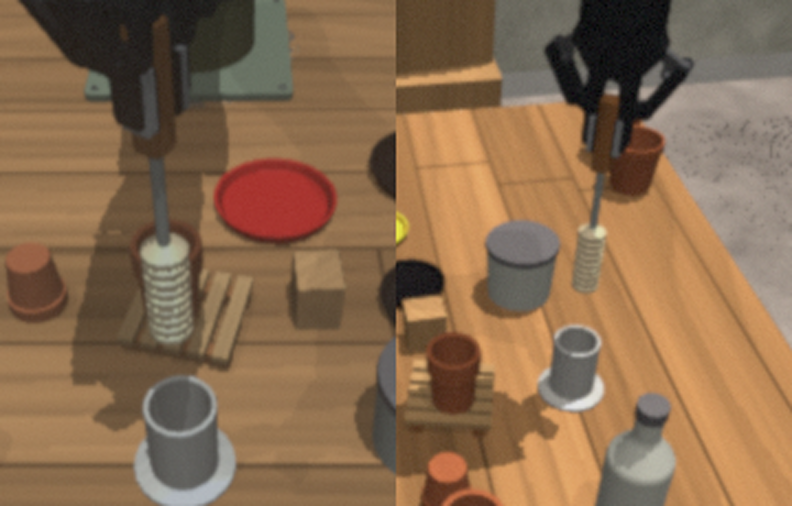

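The brush hangs straight, its tip within 1-2 px of the prediction, so the tip is 0.1645 below the TCP. Now carry it back in x while turning the tool back, then go over the tall pot at (0.4835, -0.234).

>>> play_rows --pt "-0.018 -0.026 0 -8" --pt "-0.04 -0.06 0 -16" --pt "-0.062 -0.094 0 -24" --pt "-0.084 -0.126 0 -32" --pt "-0.0925 -0.138 0 -34"

```text
t: 20.35
eef_pos: [0.4797, 0.0204, 0.321]
ee_rot: [-3.14, 0.0, 1.577]
force: [1.1, -0.8, -1.3]
grip_width: 0.201
```

>>> play_rows --pt "0 0 0 0" --pt "-0.04 0 0 0" --pt "-0.085 0 0 0" --pt "-0.13 0 0 0" --pt "-0.175 0 0 0"

```text
t: 20.85
eef_pos: [0.4829, -0.1563, 0.3204]
ee_rot: [-3.141, -0.0, 1.57]
force: [1.3, 0.8, -0.5]
grip_width: 0.201
```

```bash
python3 - <<'E'
from h import *
np.set_printoptions(precision=4,suppress=True)
sc,si=load("scene10"),load("side10")
print("tube rim",tri((sc,210+180/2.2,80+407/2.2),(si,300+(577-396)/2.2,40+344/2.2)))
from bench import bot
o=bot.get_obs();print(o["t"],o["eef_pos"],o["ee_rot"],o["grip_width"],o["force"],o["joints"])
E
```

```text
tube rim (array([0.6512, 0.0199, 0.0744]), [0.0019617488051936255, 0.0019617488051936237])
20.85 [ 0.4829 -0.1563  0.3204] [-3.1406 -0.0002  1.5702] 0.2013156687167798 [ 1.2986  0.7736 -0.4711] [ 0.2496  0.506   0.0009  1.5653 -0.0005  1.0713  0.25  ]
```

>>> play_rows --pt "-0.035 0 0 0" --pt "-0.07 0.0005 0 0" --pt "-0.078 0.0005 0 0" --pt "-0.078 0.0005 0 0" --pt "-0.078 0.0005 0 0"

```text
t: 21.35
eef_pos: [0.4837, -0.2314, 0.3208]
ee_rot: [-3.141, -0.001, 1.571]
force: [0.1, 0.6, -1.0]
grip_width: 0.201
```

```bash
python3 - <<'E'
from h import *
from bench import bot
np.set_printoptions(precision=4,suppress=True)
o=bot.get_obs();print(o["t"],o["eef_pos"],o["ee_rot"],o["grip_width"],o["force"])
snap("side","side11");snap("scene","scene11");w=snap("wrist","wrist11")
a=load("scene11")["image"][80:270,110:290];b=load("side11")["image"][160:350,250:430]
cv2.imwrite("pics/q1.png",cv2.resize(np.hstack([a,b]),None,fx=2.2,fy=2.2,interpolation=2))
E
```

```text
21.35 [ 0.4837 -0.2314  0.3208] [-3.141  -0.0009  1.5715] 0.2009657297745456 [ 0.0601  0.5717 -0.9831]
```

View pics/q1.png

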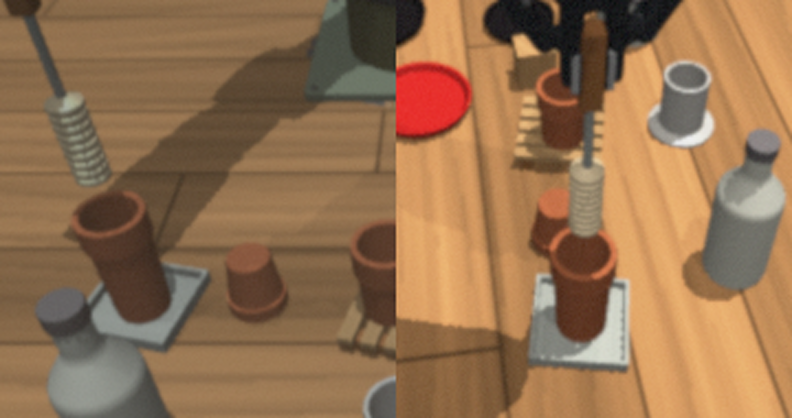

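View pics/wrist11.png

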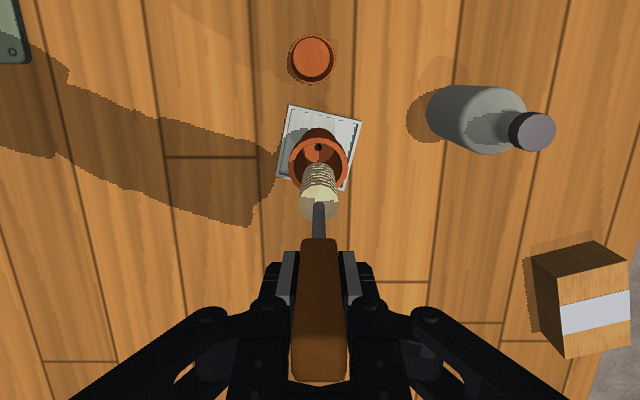

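```bash
python3 - <<'E'
from h import *
np.set_printoptions(precision=4,suppress=True)
sc,si,w=load("scene11"),load("side11"),load("wrist11")
A=lambda x,y:(sc,110+x/2.2,80+y/2.2)
B=lambda x,y:(si,250+(x-396)/2.2,160+y/2.2)
print("tip",tri(A(93,180),B(585,231)))
print("tip expected px",(proj(sc,(.4837,-.2314,.1563))-[110,80])*2.2,(proj(si,(.4837,-.2314,.1563))-[250,160])*2.2+[396,0])
print("rim",tri(A(113,216),B(583,254)),tri(A(113,216),B(583,254),(w,319,165)),plane(w,319,165,.118))
E
```

```text
tip (array([ 0.4835, -0.2354,  0.1525]), [0.0016358014842432953, 0.0016358014842434718])
tip expected px [ 94.7934 177.8962] [583.1028 223.3543]
rim (array([ 0.4833, -0.231 ,  0.1131]), [0.0018190713699699655, 0.001819071369969861]) (array([ 0.4832, -0.2319,  0.1136]), [0.002364336609873879, 0.0014727544983445064, 0.0012178753757805978]) [ 0.4833 -0.2321  0.118 ]
```

The tip is over the mouth and well within the 7 mm margin. Lowering for the first stroke.

>>> play_rows --pt "0.001 0 0.015 0" --pt "0.001 0 0.04 0" --pt "0.001 0 0.065 0" --pt "0.001 0 0.09 0" --pt "0.001 0 0.115 0"

```text
t: 22.0
eef_pos: [0.4836, -0.2307, 0.2055]
ee_rot: [3.141, -0.0, 1.572]
force: [0.6, -0.4, -0.7]
grip_width: 0.202
```

>>> play_rows --pt "0 0 0.01 0" --pt "0 0 0.017 0" --pt "0 0 0.023 0" --pt "0 0 0.027 0" --pt "0 0 0.029 0"

```text
t: 22.5
eef_pos: [0.4835, -0.2315, 0.1774]
ee_rot: [3.141, 0.0, 1.571]
force: [0.2, 0.2, -0.9]
grip_width: 0.204
```

```bash
python3 - <<'E'
from h import *
from bench import bot
np.set_printoptions(precision=4,suppress=True)
o=bot.get_obs();print(o["t"],o["eef_pos"],o["ee_rot"],o["grip_width"],o["force"],o["moment"])
snap("side","side12");snap("scene","scene12");w=snap("wrist","wrist12")
a=load("scene12")["image"][80:270,110:290];b=load("side12")["image"][160:350,250:430]
cv2.imwrite("pics/r1.png",cv2.resize(np.hstack([a,b]),None,fx=2.2,fy=2.2,interpolation=2))
E
```

```text
22.5 [ 0.4835 -0.2315  0.1774] [3.1412 0.0002 1.5708] 0.2035629658201719 [ 0.1545  0.171  -0.9215] [ 0.0156  0.0073 -0.0247]
```

View pics/r1.png

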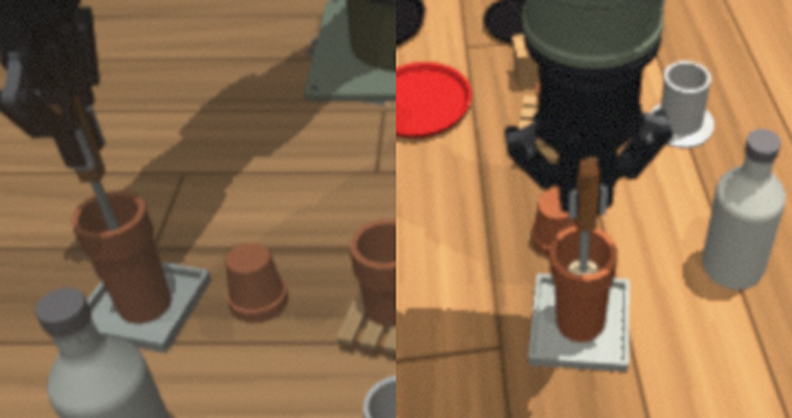

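View pics/wrist12.png

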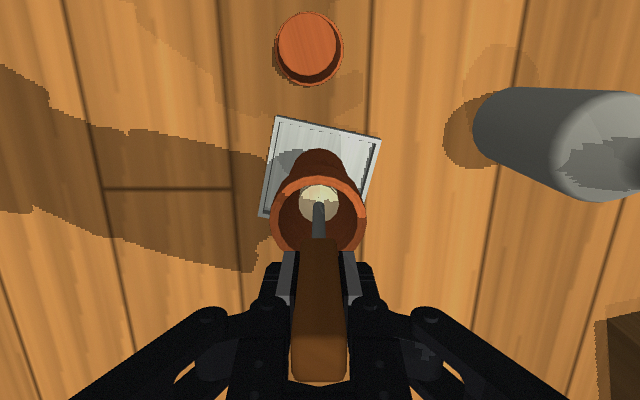

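The head is well inside the pot, centred, with no side force. Easing down to the floor.

>>> play_rows --pt "0 0 0.002 0" --pt "0 0 0.003 0" --pt "0 0 0.004 0" --pt "0 0 0.005 0" --pt "0 0 0.005 0"

```text
t: 23.15
eef_pos: [0.4837, -0.2318, 0.1734]
ee_rot: [3.14, 0.001, 1.571]
force: [-2.2, 2.1, 22.7]
grip_width: 0.203
```

Bottom touched: 22.7 N upward at TCP z 0.1734, as expected. Now stroke 1 up.

>>> play_rows --pt "0 0 -0.015 0" --pt "0 0 -0.04 0" --pt "0 0 -0.065 0" --pt "0 0 -0.085 0" --pt "0 0 -0.085 0"

```text
t: 23.65
eef_pos: [0.484, -0.2318, 0.2594]
ee_rot: [3.138, 0.001, 1.571]
force: [-0.4, -0.1, -1.5]
grip_width: 0.205
```

>>> play_rows --pt "0 0 0.03 0" --pt "0 0 0.06 0" --pt "0 0 0.079 0" --pt "0 0 0.084 0" --pt "0 0 0.085 0"

```text
t: 24.15
eef_pos: [0.4836, -0.2318, 0.1729]
ee_rot: [3.141, 0.001, 1.571]
force: [-4.4, 2.4, 37.2]
grip_width: 0.206
```

>>> play_rows --pt "0 0 0 0" --pt "0 0 0 0" --pt "0 0 -0.03 0" --pt "0 0 -0.065 0" --pt "0 0 -0.085 0"

```text
t: 24.65
eef_pos: [0.4835, -0.2316, 0.2591]
ee_rot: [3.14, 0.001, 1.571]
force: [0.5, 0.4, -1.1]
grip_width: 0.206
```

>>> play_rows --pt "0 0 0 0" --pt "0 0 0.03 0" --pt "0 0 0.065 0" --pt "0 0 0.08 0" --pt "0 0 0.084 0"

```text
t: 25.15
eef_pos: [0.4828, -0.2315, 0.1721]
ee_rot: [-3.14, -0.0, 1.571]
force: [-9.1, 3.2, 60.2]
grip_width: 0.203
```

>>> play_rows --pt "0 0 0.001 0" --pt "0 0 0.001 0" --pt "0 0 0.001 0" --pt "0 0 0.001 0" --pt "0 0 0.001 0"

```text
t: 25.65
eef_pos: [0.4827, -0.2315, 0.1723]
ee_rot: [-3.141, -0.0, 1.571]
force: [-4.9, 2.0, 20.2]
grip_width: 0.206
```

>>> play_rows --pt "0 0 -0.02 0" --pt "0 0 -0.05 0" --pt "0 0 -0.075 0" --pt "0 0 -0.085 0" --pt "0 0 -0.085 0"

```text
t: 26.15
eef_pos: [0.4834, -0.2316, 0.2573]
ee_rot: [3.141, 0.0, 1.571]
force: [-0.8, 0.3, -2.6]
grip_width: 0.203
```

```bash
python3 - <<'E'
from h import *
from bench import bot
np.set_printoptions(precision=4,suppress=True)
o=bot.get_obs();print(o["t"],o["eef_pos"],o["ee_rot"],o["grip_width"],o["force"],o["moment"])
snap("side","side13");snap("scene","scene13")
a=load("scene13")["image"][80:270,110:290];b=load("side13")["image"][160:350,250:430]
cv2.imwrite("pics/s1.png",cv2.resize(np.hstack([a,b]),None,fx=2.2,fy=2.2,interpolation=2))
E
```

```text
26.15 [ 0.4834 -0.2316  0.2573] [3.141  0.0003 1.5707] 0.2031359234143069 [-0.811   0.2779 -2.6101] [-0.0031  0.0186  0.0392]
```

View pics/s1.png

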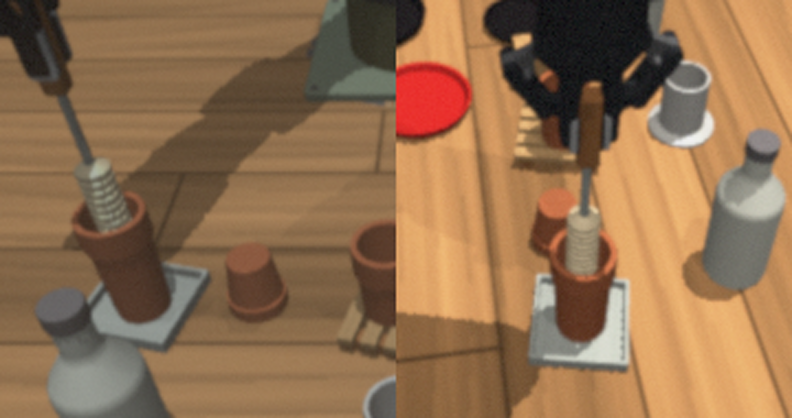

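Three strokes are done, each reaching the floor (upward force seen every time) and coming back near the rim. The pot hasn't shifted in the tray. Withdraw and go back to the stand at (0.651, 0.020).

>>> play_rows --pt "0 0 -0.02 0" --pt "0 0 -0.045 0" --pt "0 0 -0.065 0" --pt "0.015 0 -0.067 0" --pt "0.05 0 -0.067 0"

```text
t: 26.75
eef_pos: [0.4828, -0.1822, 0.3228]
ee_rot: [-3.14, 0.0, 1.568]
force: [1.8, 0.9, -2.0]
grip_width: 0.205
```

>>> play_rows --pt "0.04 0 0 0" --pt "0.085 0 0 0" --pt "0.13 0 0 0" --pt "0.17 0 0 0" --pt "0.202 0 0 0"

```text
t: 27.25
eef_pos: [0.4824, 0.0236, 0.3227]
ee_rot: [-3.139, -0.0, 1.573]
force: [0.9, -0.6, -1.7]
grip_width: 0.204
```

>>> play_rows --pt "0 0.035 0 0" --pt "0 0.075 0 0" --pt "0 0.115 0 0" --pt "0 0.15 0 0" --pt "0 0.167 0 0"

```text
t: 27.75
eef_pos: [0.6516, 0.0214, 0.321]
ee_rot: [-3.138, -0.0, 1.571]
force: [-0.7, -0.3, -1.9]
grip_width: 0.2
```

>>> play_rows --pt "0 0 0 0" --pt "0 0 0 0" --pt "0 0 0 0" --pt "0 0 0 0" --pt "0 0 0 0"

```text
t: 28.25
eef_pos: [0.6501, 0.0206, 0.3245]
ee_rot: [3.141, -0.0, 1.571]
force: [0.4, 0.1, -1.1]
grip_width: 0.206
```

```bash
python3 - <<'E'
from h import *
from bench import bot
np.set_printoptions(precision=4,suppress=True)
o=bot.get_obs();print(o["t"],o["eef_pos"],o["ee_rot"],o["grip_width"],o["force"])
snap("side","side14");snap("scene","scene14");w=snap("wrist","wrist14")
a=load("scene14")["image"][100:310,210:390];b=load("side14")["image"][60:270,300:480]
cv2.imwrite("pics/t1.png",cv2.resize(np.hstack([a,b]),None,fx=2.2,fy=2.2,interpolation=2))
E
```

```text
28.25 [0.6501 0.0206 0.3245] [ 3.1414 -0.0001  1.5709] 0.20629258656650434 [ 0.4295  0.1141 -1.054 ]
```

View pics/t1.png

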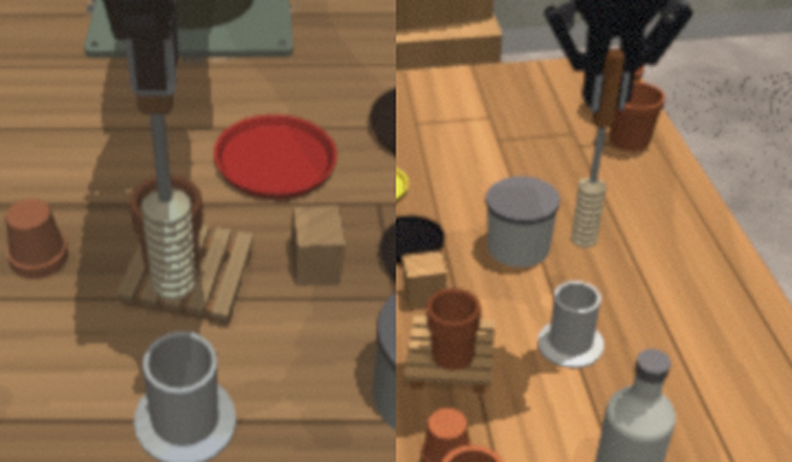

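View pics/wrist14.png

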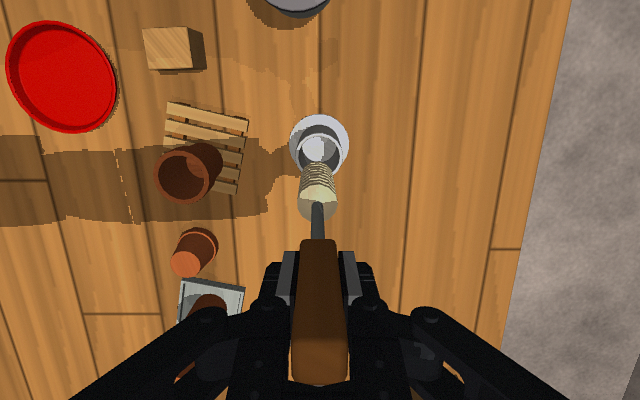

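The brush is straight above the tube, tip (318,170) over mouth (319,150) in the wrist view. Lower.

>>> play_rows --pt "0 0.0005 0.02 0" --pt "0 0.0005 0.05 0" --pt "0 0.0005 0.08 0" --pt "0 0.0005 0.11 0" --pt "0 0.0005 0.135 0"

```text
t: 28.9
eef_pos: [0.6505, 0.0205, 0.1878]
ee_rot: [-3.141, 0.0, 1.571]
force: [0.8, 0.1, -0.9]
grip_width: 0.204
```

>>> play_rows --pt "0 0 0.008 0" --pt "0 0 0.013 0" --pt "0 0 0.016 0" --pt "0 0 0.018 0" --pt "0 0 0.018 0"

```text
t: 29.4
eef_pos: [0.651, 0.0205, 0.1718]
ee_rot: [3.141, 0.0, 1.571]
force: [0.5, -0.2, -1.2]
grip_width: 0.204
```

>>> play_rows --pt "0 0 0.001 0" --pt "0 0 0.002 0" --pt "0 0 0.003 0" --pt "0 0 0.003 0" --pt "0 0 0.003 0"

```text
t: 29.9
eef_pos: [0.6512, 0.0205, 0.1693]
ee_rot: [3.14, -0.0, 1.571]
force: [-1.5, -1.1, 11.3]
grip_width: 0.2
```

Seated, so open.

>>> play_rows --pt "0 0 0 0" --pt "0 0 0 0" --pt "0 0 0 0" --pt "0 0 0 0" --pt "0 0 0 0" --jaw 0.085

```text
t: 30.4
eef_pos: [0.6508, 0.0205, 0.1682]
ee_rot: [-3.141, 0.0, 1.571]
force: [0.5, -1.0, -0.3]
grip_width: 0.997
```

```bash
python3 - <<'E'
from h import *
from bench import bot
o=bot.get_obs();print(o["t"],o["eef_pos"],o["grip_width"],o["force"])
snap("side","side15");snap("scene","scene15")
a=load("scene15")["image"][100:310,210:390];b=load("side15")["image"][60:270,300:480]
cv2.imwrite("pics/u1.png",cv2.resize(np.hstack([a,b]),None,fx=2.2,fy=2.2,interpolation=2))
E
```

```text
30.4 [0.65081083 0.02045727 0.16820036] 0.9966474777097429 [ 0.5271861  -0.96464948 -0.2699833 ]
```

View pics/u1.png

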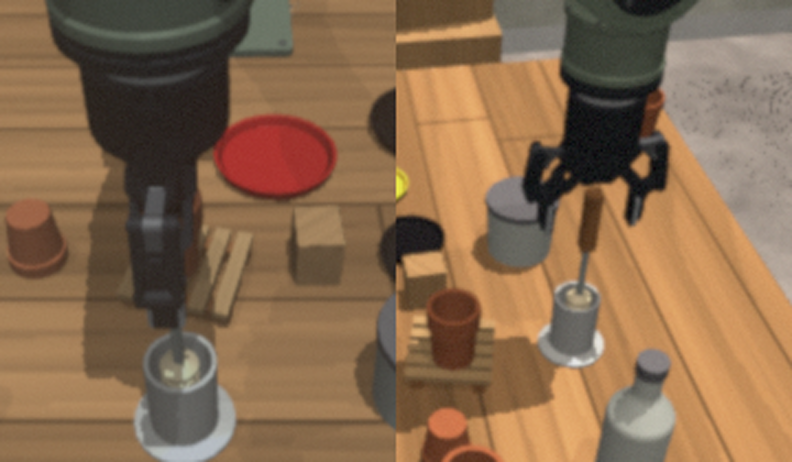

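The brush stands free between the open jaws, so rise straight up.

>>> play_rows --pt "0 0 -0.02 0" --pt "0 0 -0.05 0" --pt "0 0 -0.08 0" --pt "0 0 -0.11 0" --pt "0 0 -0.13 0"

```text
t: 31.0
eef_pos: [0.6511, 0.0205, 0.3005]
ee_rot: [3.14, -0.0, 1.571]
force: [-0.1, 0.9, 0.3]
grip_width: 0.994
```

>>> play_rows --pt "0 -0.02 0 0" --pt "0 -0.06 0 0" --pt "0 -0.1 0 0" --pt "0 -0.14 0 0" --pt "0 -0.14 0 0"

```text
t: 31.5
eef_pos: [0.5066, 0.0203, 0.2989]
ee_rot: [-3.139, 0.0, 1.571]
force: [0.8, 0.5, -0.5]
grip_width: 0.995
```

>>> play_rows --pt "0 0 0 0" --pt "0 0 0 0" --pt "0 0 0 0" --pt "0 0 0 0" --pt "0 0 0 0"

```text
t: 32.0
eef_pos: [0.5111, 0.0205, 0.298]
ee_rot: [-3.141, 0.0, 1.571]
force: [-0.6, -0.3, 1.3]
grip_width: 0.995
```

```bash
python3 - <<'E'
from h import *
from bench import bot
o=bot.get_obs();print(o["t"],o["eef_pos"],o["grip_width"],o["force"])
snap("side","side16");snap("scene","scene16")
a=load("scene16")["image"][110:310,110:510];b=load("side16")["image"][130:330,230:430]
cv2.imwrite("pics/v1.png",cv2.resize(a,None,fx=2,fy=2,interpolation=2))
cv2.imwrite("pics/v2.png",cv2.resize(b,None,fx=2.8,fy=2.8,interpolation=2))
# bystander shift: difference vs start
for n in("scene","side"):
    d=cv2.absdiff(load(n+"16")["image"],load(n+"0")["image"]).max(2); print(n)
    s0=load(n+"0")
    for k,p in dict(bottle=(.652,-.189,.19),tub=(.63,.215,.083),upt=(.477,-.126,.06),carton=(.486,.134,.056)).items():
        u,v=proj(s0,p).astype(int); q=np.s_[v-9:v+20,u-16:u+16]
        f=lambda t:cv2.cvtColor(load(n+t)["image"][q],cv2.COLOR_BGR2GRAY).astype(np.float32)
        print(k,np.round(cv2.phaseCorrelate(f("0"),f("16")),2) if 0 else [np.round(x,2) for x in cv2.phaseCorrelate(f("0"),f("16"))])
E
```

```text
32.0 [0.51108646 0.02046386 0.29803552] 0.9948218123026824 [-0.57612891 -0.34971989  1.29322861]
scene
bottle [array([ 0.12, -0.1 ]), np.float64(0.91)]
tub [array([ 0., -0.]), np.float64(1.0)]
upt [array([-0.11, -0.16]), np.float64(0.97)]
carton [array([-0.01,  0.02]), np.float64(0.99)]
side
bottle [array([-0.05,  0.02]), np.float64(1.0)]
tub [array([-0.33, -0.08]), np.float64(0.76)]
upt [array([-0.1 , -0.72]), np.float64(0.49)]
carton [array([ 0.17, -0.15]), np.float64(0.67)]
```

View pics/v1.png

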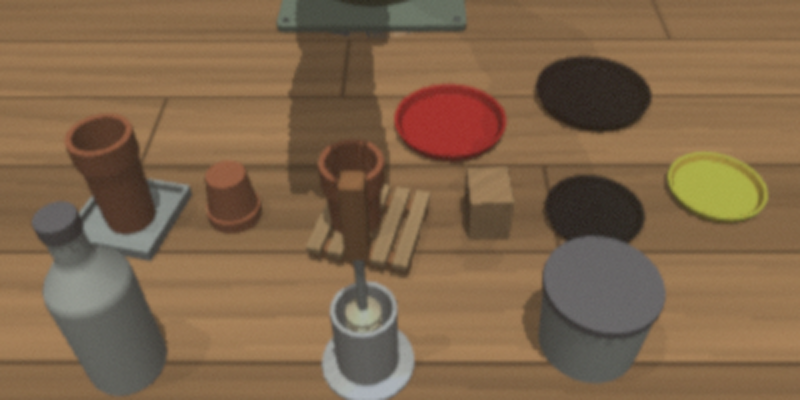

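View pics/v2.png

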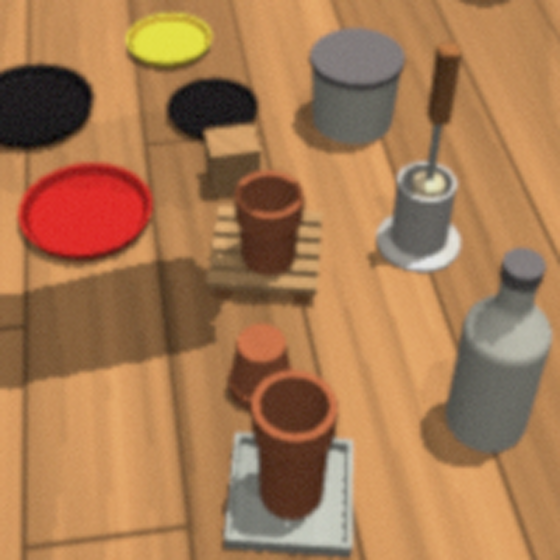

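The tall pot is upright in the tray, the short pot upright on the rack, and the brush head down in its stand. The bystanders haven't shifted, and the gripper is clear at z 0.30.

```bash
python3 -c "
from bench import bot
print(bot.job_done())"
```

```text
the job is handed in; nothing more can be done
None
```

The job is done and handed in at about 32 s of the 72 s. I parked the tall pot on the smaller black saucer, moved the short pot to the rack, then set the tall pot in the tray. I brushed it three times and put the brush back head down in its stand.

**Pots and brush:** in the last pictures both pots stand upright in their places. The brush is upright in its stand, and the open gripper touches nothing.

**Brushing:** the brush pressed on the pot floor before each upward stroke. The upward force read 23, 37, then 60 N on the third (20 N half a second later). Each time the tip was then raised about 85 mm, to roughly 25 mm below the rim.

**Forces:** the highest reported wrist force was about 61 N, under the 120 N limit. These readings come only at the end of each move, so short peaks in between weren't seen.

**Bystanders:** the scene camera shows shifts of at most 0.2 px. In the side camera:
- The bottle matches its starting place.
- The tub and carton read 0.2 to 0.3 px, with weaker matches.
- The upturned pot read 0.7 px with a poor match, because the tall pot now stands partly in front of it.

**Checks that disagreed:** heights from the fixed cameras came out 3 to 6 mm below the stated ones, and the scene and side views differed by up to about 10 mm in y. For each pick-up I used the wrist camera or agreement between several views, and for seating each piece the contact force and expected height.

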